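# Line up the weigh boats and hold the static eliminator's recessed run button down

### The job

Slide the three weigh boats forward along the bench, without picking them up, so that each sits square in its own bay of the static eliminator with its rim against the front face of the bar. Then take the stylus from its stand, put its pin down through the hole in the top of the control head and press the recessed run button fully down, not forcing it. Finish while still gripping the stylus and holding the button down, the boats still in their row and the other things on the bench left where they are.

Things in the scene. Friction and masses are not known exactly. Their poses are not given: they have to be found in the camera images.
- static_eliminator: static eliminator, fixed: white bar 36 mm (x) by 271 (y), 45 high; origin: centre of underside; x away from the robot, y left along the bar. From its front face (x = -18 mm) four guides 24 mm high stick out 24.5 mm at y = +-43.5, +-130.5 (10 mm thick at the face, 6 at the round nose), making three bays 77 mm wide, 81 at the mouth. Grey control head 60 x 60, 50 high, centred at y = +165.5
- aperture (a point): centre of the mouth of the round hole in the top of the control head, 50 mm above the bench: 14 mm across with a 2 mm chamfer; a thin steel ring lies round it. The run button lies at the bottom, its top 14 mm below the mouth
- run_button (a joint): how far the recessed run button (round, 11 mm across) is pressed, in m: 0 released, 0.005 fully down. It springs back: 1.6 N start it moving, 5.6 N hold it fully down; over 40 N would break it
- stylus_grip (a point): centre of the handle of the stylus, which stands upright in its stand, this point 86 mm above the bench. Round white handle 14 mm across, 31 mm below to 31 mm above this point; under it a collar 24 mm across, 5 mm thick, then a steel pin 6 mm across, 45 mm long. 40 g, 112 mm long; z runs up the handle
- stylus_tip (a point): lower end of the stylus pin, 81 mm below stylus_grip along the stylus; 5 mm above the bench at the start
- stylus: the same stylus; origin at the lower end of its pin, z up the handle
- stylus_stand: fixed grey block 56 x 56 mm, 50 mm high, origin at the centre of its underside; the stylus pin stands in the 9 mm hole in the middle of its top, 45 mm deep, collar resting on the block: lift it 50 mm straight up to free it
- boat_left_centre (a point): the left one (seen from the robot) of three alike: white square weigh boat, rim 69 x 69 mm, 18 high, open tray with sloping walls (floor about 50 mm square, 3 mm thick), 20 g, loose, starting 32 to 44 mm short of its seat; this point is its centre, half-way up (9 mm above the bench); its x axis points to the bar, within 0.15 rad
- boat_middle_centre (a point): the middle one (seen from the robot) of three alike: white square weigh boat, rim 69 x 69 mm, 18 high, open tray with sloping walls (floor about 50 mm square, 3 mm thick), 20 g, loose, starting 32 to 44 mm short of its seat; this point is its centre, half-way up (9 mm above the bench); its x axis points to the bar, within 0.15 rad
- boat_right_centre (a point): the right one (seen from the robot) of three alike: white square weigh boat, rim 69 x 69 mm, 18 high, open tray with sloping walls (floor about 50 mm square, 3 mm thick), 20 g, loose, starting 32 to 44 mm short of its seat; this point is its centre, half-way up (9 mm above the bench); its x axis points to the bar, within 0.15 rad
- bay_left (a point): where a boat's centre lies when it is seated in the left bay, its rim against the bar's front face, 9 mm above the bench; axes as the bar's
- bay_middle (a point): where a boat's centre lies when it is seated in the middle bay, its rim against the bar's front face, 9 mm above the bench; axes as the bar's
- bay_right (a point): where a boat's centre lies when it is seated in the right bay, its rim against the bar's front face, 9 mm above the bench; axes as the bar's
- cap_centre (a point): bystander: blue screw cap 43 mm across, 17 mm high, loose; point at its centre, half-way up
- pen_centre (a point): bystander: black pen 145 mm long, 9 mm high, loose; point at its centre, half-way up
Mind the look-alikes: they are no part of the job. There is more than one size of the stylus; the job needs the larger.

How it is judged:
By the outcome, as a careful person would: the job done as asked, in the order asked, and still so for the second after the job is handed in, while the arm keeps its last pose, push and grip.
It also fails if it takes over 64 s, if anything falls off the work surface, if the arm or the gripper's body presses on something with over 40 N, if the wrist force passes 120 N, or if a joint passes its speed limit or range.

### The arm

A 6-joint arm with a two-finger parallel gripper is mounted at the origin on the work surface; the furniture and walls round the work are solid. World frame = base frame: x ahead of the robot, y to its left, z up, the work surface at z = 0. Lengths are in m, angles in rad, forces in N, time in s.
With the tool pointing down it reaches from about 0.375 to 0.925 m from the base axis. Payload 5.7 kg.
Tool frame: the origin (TCP) lies midway between the tips of the shut fingers; the grasp point (between the pads) lies 19 mm behind it; x points along the fingers, y is the direction in which the jaws open and shut, and the axes are right-handed (so a half turn about x gives the same grasp; the last joint's range is limited). The gripper opens to 88 mm and grips with 3 to 60 N. Pads are 20 mm wide; open, the fingers measure 115 mm over their backs; the gripper's body (75 mm by 178 mm) begins 61 mm behind the grasp point.
Start: joints at [1.073, 0.359, 1.51, -0, 1.272, -0.115], TCP at [0.224, 0.557, 0.223] pointing down, gripper open.
Joint ranges: [-2.97, 2.97], [-1.01, 2.36], [0.21, 2.38], [-0.96, 4.11], [0.2, 2.71], [-2.98, 2.98]. Speed limits (rad/s): [2.39, 2.39, 3.14, 3.14, 3.14, 3.14].

### API

Orientations are given as a unit quaternion [w, x, y, z].
In Python, from workcell import read_state, snapshot, hand_in gives the robot as it stands.
- The arm moves only by the tool play_rows, never from a script. Its argument "motion" is a list of rows, each a list of 3 entries, a list of its own where there are three numbers: the opening, from -1 (shut) to 1 (fully open), then the shift along the tool's x, y, z in mm, then the turn about the tool's x in rad. A call has exactly 10 rows; each row is the pose to reach, as a shift and turn from the pose commanded when the call began, along the tool's axes at that moment; what a row does not reach only later rows make up. A row lasts 1/10 s, in which the tool goes at most 50 mm and 8.59 degrees, less where a joint would pass 70% of its speed; a pose out of reach is approached as far as the arm can. A call with a gripper value outside its range is refused whole. The fingers move at their own pace and stop on an object; "grip_force" is the grip in N (left out, the last holds). Time passes only in rows, so rows that repeat a pose let the fingers close, or fill a call up. It gives the time, the measured TCP pose, the force and the opening at its end, in the units of the state.
- read_state(): the state, without advancing time (a new reading comes with each control period).
- snapshot(name): name is "scene" or "side" or "wrist"; returns a dict with "image" (420x560x3 uint8, red, green, blue), "vfov" (degrees; the focal length in pixels is half the picture's height over the tangent of half this angle, whatever the lens; pixels are square), "cx", "cy" (the principal point, pixels), "D" ([k1, k2, p1, p2, k3] as OpenCV has them; the pictures are not rectified), "R" (3x3) and "t" (3): a world point X has camera coordinates R X + t. Camera axes: x right, y down, z forward; pixel columns grow to the right and rows downward; lengths in m; the calibration is good to about 2 mm. A picture is of the moment at which its call begins. There is no depth.
- hand_in(): hands the job in, once; it reports no verdict.
The state is a dict: "clock": time; "joint_pos": joint angles; "qd": joint speeds; "effort": joint torques, N m; "ee_pos": TCP position; "tool_rot": TCP orientation; "contact_force": force on the tool from outside, world axes, zero at the start; "ft_torque": the same for the moment, N m; "finger_gap": finger opening in m.
Only numpy, scipy, OpenCV 4.12 (cv2) and the standard library are available. Lean on these libraries where they do the work, as an engineer would, in place of code of your own. Each camera call takes 0.05 s, during which the arm holds its last target.

## Working session

There is one attempt and no reset: what is moved stays moved. The work goes in short steps, Python scripts to look and compute and a tool call to move; the robot and the scene stay as the last step left them, time stands still between calls to the robot, and variables do not carry over. Pictures are saved under pics/ and viewed, and the job is handed in when it is done.

Besides the shell and the picture viewer there is one more tool, called after ">>>" in YAML: its name, and indented under it one key for each argument. play_rows: Moves the arm, as the interface text tells. Its arguments: {"type":"object","properties":{"motion":{"type":"array"},"grip_force":{"type":"number"}},"required":["motion"]}

```bash
mkdir -p pics; ls
cat > h.py <<'E'
import numpy as np, cv2, pickle, os
from workcell import read_state, snapshot, hand_in
def snap(n,f):
    s=snapshot(n); cv2.imwrite(f'pics/{f}.png',cv2.cvtColor(s['image'],cv2.COLOR_RGB2BGR)); pickle.dump(s,open(f'pics/{f}.pkl','wb')); return s
def load(f): return pickle.load(open(f'pics/{f}.pkl','rb'))
def K(s):
    h=s['image'].shape[0]; f=h/2/np.tan(np.radians(s['vfov'])/2)
    return np.array([[f,0,s['cx']],[0,f,s['cy']],[0,0,1.]])
def ray(s,uv):
    uv=np.array(uv,float).reshape(-1,1,2)
    n=cv2.undistortPoints(uv,K(s),np.array(s['D'],float)).reshape(-1,2)
    d=np.c_[n,np.ones(len(n))]@np.array(s['R']); o=-np.array(s['R']).T@np.array(s['t'])
    return o,d
def onplane(s,uv,z):
    o,d=ray(s,uv); return o+d*((z-o[2])/d[:,2])[:,None]
def proj(s,X):
    X=np.array(X,float).reshape(-1,3)
    return cv2.projectPoints(X,cv2.Rodrigues(np.array(s['R'],float))[0],np.array(s['t'],float),K(s),np.array(s['D'],float))[0].reshape(-1,2)
E
python3 - <<'E'
from h import *
for n in ['scene','side','wrist']:
    s=snap(n,n+'0'); print(n,s['vfov'],s['D'],-np.array(s['R']).T@s['t'])
print(read_state())
E
```

```text
pics
scene 42.30279090239509 [0.01373868 0.         0.         0.         0.        ] [-0.14061517  0.53699081  0.73638895]
side 49.89036967236655 [-0.06355044  0.          0.          0.          0.        ] [ 0.14964396 -0.71366752  0.48271389]
wrist 59.362830646346005 [0.01385303 0.         0.         0.         0.        ] [0.15155606 0.5841399  0.3828664 ]
{'clock': 0.15, 'joint_pos': array([ 1.07289162e+00,  3.59341881e-01,  1.51116651e+00, -1.45019652e-05,
        1.27247078e+00, -1.15109447e-01]), 'qd': array([ 0.00078484,  0.00052463, -0.00305551,  0.00139937, -0.00156892,
       -0.00156433]), 'effort': array([ 3.61800539e-04, -5.15753603e+01, -2.71007431e+01,  6.77074702e-02,
        3.04487126e-02, -1.02786819e-04]), 'ee_pos': array([0.22387904, 0.55611279, 0.22200789]), 'tool_rot': array([ 0.69405141,  0.13404341,  0.69433789, -0.13498109]), 'contact_force': array([-0.69808031,  0.30649849,  0.11949922]), 'ft_torque': array([-0.04267377,  0.03012326, -0.04355556]), 'finger_gap': 0.08754036254287378}
```

View pics/scene0.png

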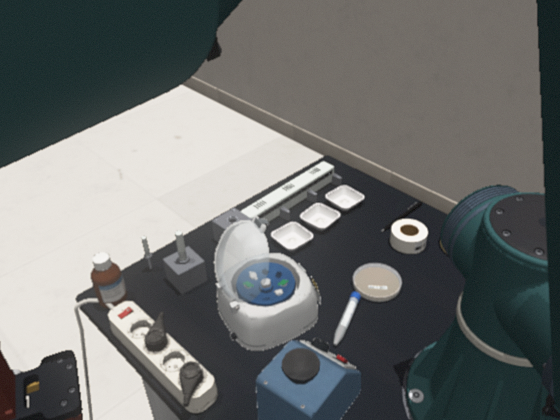

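View pics/side0.png

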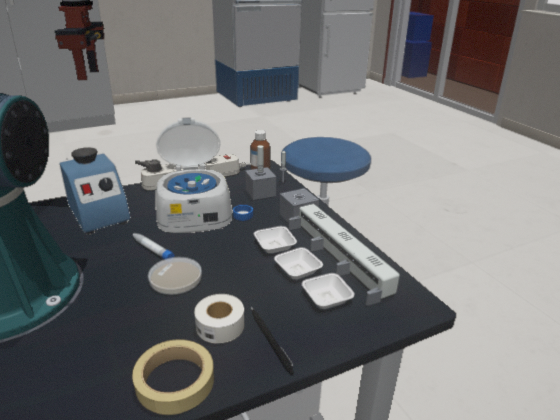

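View pics/wrist0.png

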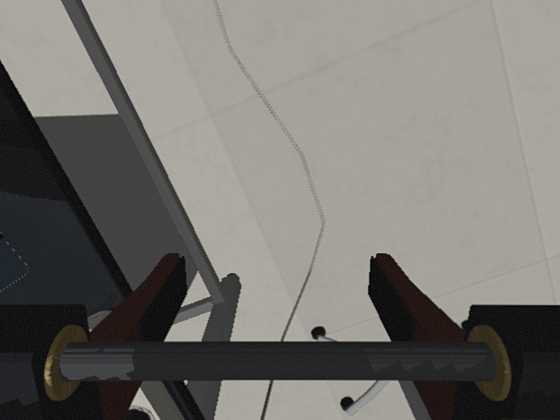

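The scene and side views both show the boats, at about (292,236), (320,215), (345,197) in scene. The bar is behind them. The stylus in its stand is at (183,265), with a smaller thin stylus near (148,253). The wrist camera sees only floor. Next I'll zoom in.

Run:
```python
from h import *
s=load('scene0');d=load('side0')
a=s['image'][140:300,130:370]; cv2.imwrite('pics/sc_z.png',cv2.cvtColor(cv2.resize(a,None,fx=3.3,fy=3.3,interpolation=cv2.INTER_CUBIC),cv2.COLOR_RGB2BGR))
a=d['image'][130:320,230:430]; cv2.imwrite('pics/sd_z.png',cv2.cvtColor(cv2.resize(a,None,fx=3.1,fy=3.1,interpolation=cv2.INTER_CUBIC),cv2.COLOR_RGB2BGR))
print('boats scene',onplane(s,[(292,236),(320,215),(345,197)],.012))
print('boats side',onplane(d,[(275,241),(299,265),(328,292)],.012))
print('stand top', onplane(s,[(182,257)],.05), onplane(d,[(261,175)],.05))
print('head', onplane(d,[(299,197)],.05))
```

```text
boats scene [[ 0.47051883 -0.05867898  0.012     ]
 [ 0.47717109 -0.15041688  0.012     ]
 [ 0.48180813 -0.23797151  0.012     ]]
boats side [[ 0.467908   -0.05691319  0.012     ]
 [ 0.47288228 -0.14543983  0.012     ]
 [ 0.48057616 -0.23168264  0.012     ]]
stand top [[0.54197957 0.1597824  0.05      ]] [[0.53324132 0.15632883 0.05      ]]
head [[0.5610127  0.02252391 0.05      ]]
```

View pics/sc_z.png

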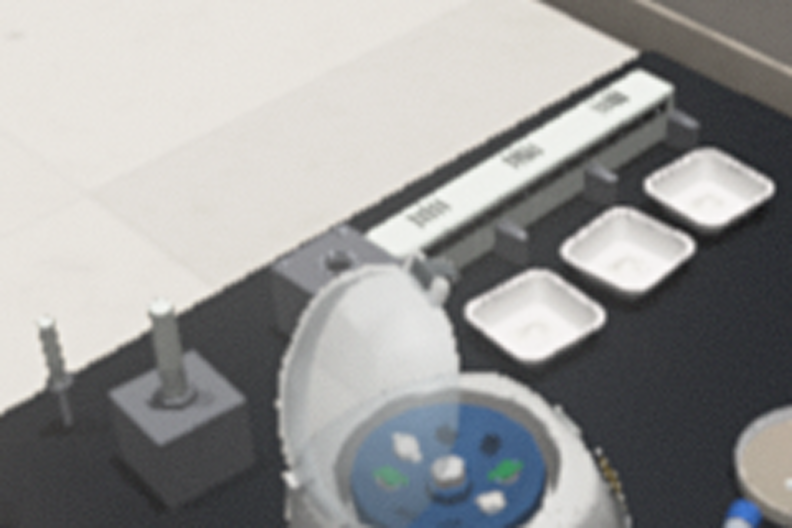

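View pics/sd_z.png

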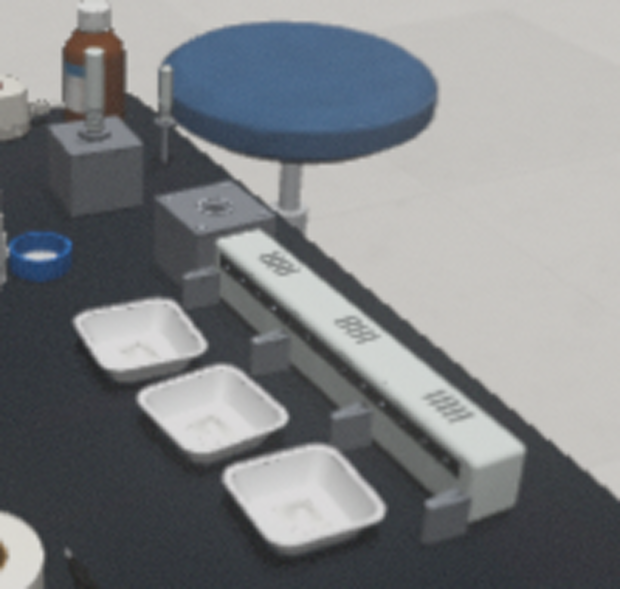

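```bash
cat > fit0.py <<'E'
from h import *
from scipy.optimize import least_squares
s=load('scene0');d=load('side0')
zs=lambda u,v:(130+u/3.3,140+v/3.3); zd=lambda u,v:(230+u/3.1,130+v/3.1)
O=[(s,zs(340,263),(0,.1655,.05)),(s,zs(640,70),(.018,-.1355,.045)),(s,zs(672,90),(-.018,-.1355,.045)),(s,zs(370,235),(.018,.1355,.045)),
(d,zd(215,207),(0,.1655,.05)),(d,zd(523,448),(.018,-.1355,.045)),(d,zd(462,478),(-.018,-.1355,.045)),(d,zd(218,242),(-.018,.1355,.045)),(d,zd(268,232),(.018,.1355,.045))]
def T(p,X):
    c,q=np.cos(p[2]),np.sin(p[2]); X=np.array(X); return np.array([p[0]+c*X[0]-q*X[1],p[1]+q*X[0]+c*X[1],X[2]])
def res(p,OO=O): return np.concatenate([(proj(c,T(p,X))[0]-uv) for c,uv,X in OO])
for n,OO in (('both',O),('scene',O[:4]),('side',O[4:])):
    r=least_squares(lambda p:res(p,OO),[.57,-.14,0]); print(n,r.x.round(4),r.fun.round(1))
E
python3 fit0.py
python3 - <<'E'
from h import *
from scipy.spatial.transform import Rotation as R
st=read_state(); q=st['tool_rot']; print(R.from_quat(q[[1,2,3,0]]).as_matrix().round(3))
s=load('scene0');d=load('side0')
w=load('wrist0'); print(np.array(w['R']).round(3))
print('centrifuge side base', onplane(d,[(157,225),(230,225),(232,200)],0.0))
print('cap',onplane(d,[(243,212)],.0085))
E
```

```text
both [ 0.5627 -0.1451  0.0074] [-0.3 -0.4  1.4 -0.6  3.3 -0.9 -3.8 -0.2  0.3  0.6  0.3  1.7  2.  -1.9
 -1.4 -0.6 -2.2 -0.9]
scene [ 0.5627 -0.1447  0.0384] [ 1.2  0.8 -0.2 -1.   1.9 -1.6 -2.8  0.9]
side [ 0.5625 -0.1455 -0.0077] [ 1.4  0.5 -0.5  2.3  0.9 -1.5 -0.6 -0.8 -1.3 -0.9]
[[-0.001  0.374  0.928]
 [-0.001  0.928 -0.374]
 [-1.    -0.001 -0.   ]]
[[ 0.372  0.928 -0.001]
 [ 0.891 -0.357  0.281]
 [ 0.26  -0.106 -0.96 ]]
centrifuge side base [[2.79159892e-01 1.16765342e-01 0.00000000e+00]
 [4.17176460e-01 5.41587770e-02 0.00000000e+00]
 [4.60717179e-01 1.57562256e-01 5.55111512e-17]]
cap [[0.45704909 0.08036144 0.0085    ]]
```

>>> play_rows:
  motion:
    - [-0.3, [-45, 0, 0], 0]
    - [-0.3, [-80, -25, 45], -0.05]
    - [-0.3, [-80, -50, 90], -0.1]
    - [-0.3, [-80, -73, 131], -0.2]
    - [-0.3, [-80, -97, 174], -0.3]
    - [-0.3, [-80, -121, 218], -0.38]
    - [-0.3, [-80, -145, 262], -0.38]
    - [-0.3, [-80, -169, 305], -0.38]
    - [-0.3, [-80, -193, 349], -0.38]
    - [-0.3, [-80, -217, 392], -0.38]

```text
clock: 1.15
ee_pos: [0.5031, 0.2125, 0.3025]
tool_rot: [0.707, 0.001, 0.707, -0.001]
contact_force: [0.0, 0.5, -0.1]
finger_gap: 0.0309
```

>>> play_rows:
  motion:
    - [-0.3, [0, -35, 30], 0]
    - [-0.3, [0, -70, 60], 0]
    - [-0.3, [0, -100, 80], 0]
    - [-0.3, [0, -120, 97], 0]
    - [-0.3, [0, -120, 97], 0]
    - [-0.3, [0, -120, 97], 0]
    - [-0.3, [0, -120, 97], 0]
    - [-0.3, [0, -120, 97], 0]
    - [-0.3, [0, -120, 97], 0]
    - [-0.3, [0, -120, 97], 0]

```text
clock: 2.15
ee_pos: [0.5985, 0.0948, 0.3028]
tool_rot: [0.707, 0.001, 0.707, -0.001]
contact_force: [-0.4, -0.0, 0.2]
finger_gap: 0.0309
```

Run:
```python
from h import *
snap('wrist','w1'); snap('scene','s1'); print(read_state()['ee_pos'])
```

```text
[0.59873959 0.09446607 0.30280222]
```

View pics/w1.png

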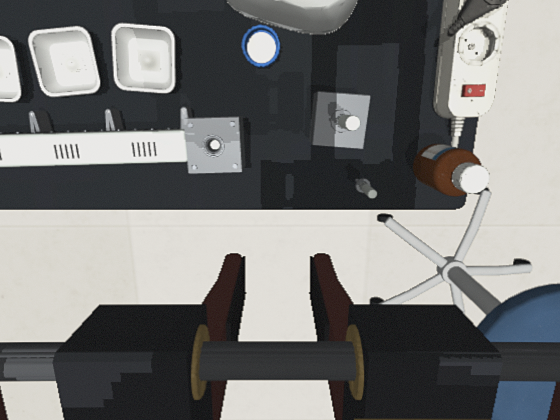

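View pics/s1.png

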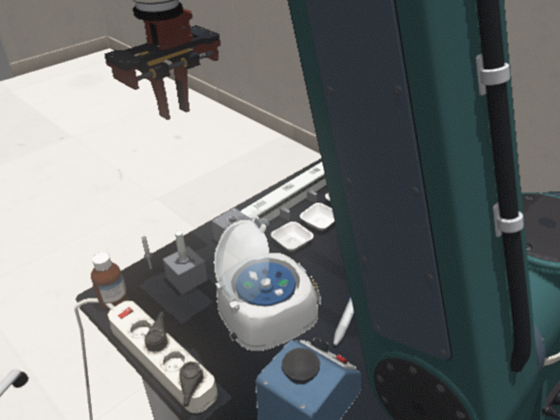

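The wrist view shows the left boat at (144,58), the middle boat at (65,60), the hole at (214,145), the stand around (341,120) with the stylus top at (347,122), and the blue cap at (261,47). The edge of the centrifuge is at (300,15).

>>> play_rows:
  motion:
    - [-0.3, [0, -45, -10], 0]
    - [-0.3, [0, -90, -20], 0]
    - [-0.3, [0, -135, -20], 0]
    - [-0.3, [0, -175, -20], 0]
    - [-0.3, [0, -180, -20], 0]
    - [-0.3, [0, -180, -20], 0]
    - [-0.3, [0, -180, -20], 0]
    - [-0.3, [0, -180, -20], 0]
    - [-0.3, [0, -180, -20], 0]
    - [-0.3, [0, -180, -20], 0]

```text
clock: 3.25
ee_pos: [0.5785, -0.0849, 0.3027]
tool_rot: [0.707, 0.0, 0.707, -0.0]
contact_force: [0.3, 0.8, 0.3]
finger_gap: 0.0308
```

Run:
```python
from h import *
s=snap('wrist','w2'); print(read_state()['ee_pos'])
cv2.imwrite('pics/w2z.png',cv2.cvtColor(cv2.resize(s['image'][20:190,20:330],None,fx=2.5,fy=2.5,interpolation=cv2.INTER_CUBIC),cv2.COLOR_RGB2BGR))
s=load('w1')
cv2.imwrite('pics/w1z.png',cv2.cvtColor(cv2.resize(s['image'][0:215,110:400],None,fx=2.7,fy=2.7,interpolation=cv2.INTER_CUBIC),cv2.COLOR_RGB2BGR))
```

```text
[ 0.57846089 -0.08512167  0.3027037 ]
```

View pics/w2.png

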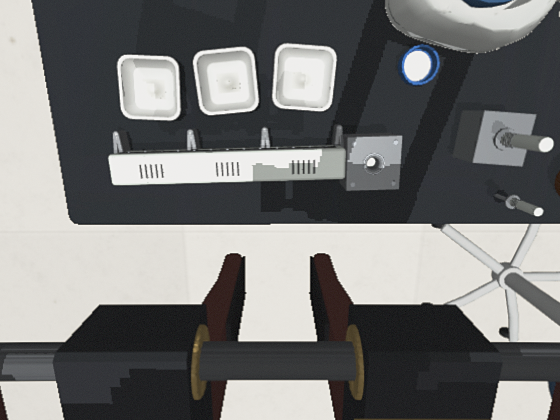

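View pics/w1z.png

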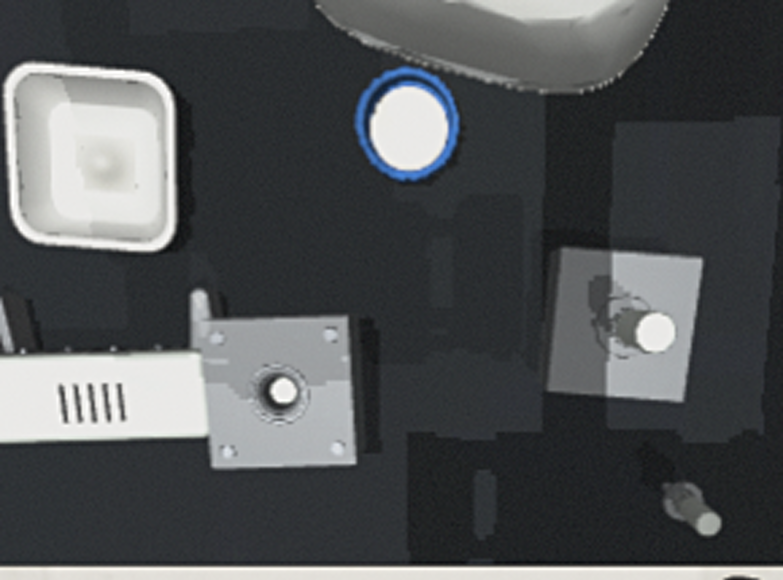

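View pics/w2z.png

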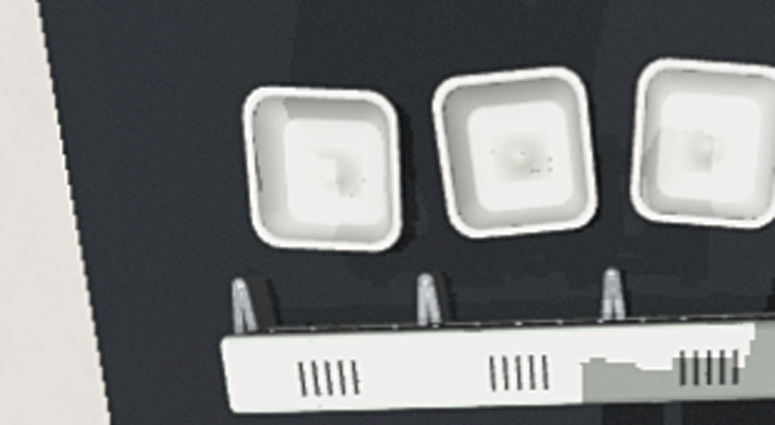

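```bash
cat > fit1.py <<'E'
from h import *
from scipy.optimize import least_squares
from fit0 import T
a=load('w1');b=load('w2')
za=lambda u,v:(110+u/2.7,v/2.7); zb=lambda u,v:(20+u/2.5,20+v/2.5)
O=[(b,zb(222,338),(-.018,-.1355,.045)),(b,zb(232,412),(.018,-.1355,.045)),(b,zb(238,280),(-.0425,-.1305,.024)),(b,zb(425,275),(-.0425,-.0435,.024)),(b,zb(611,268),(-.0425,.0435,.024)),(b,(371.5,162),(0,.1655,.05)),
(a,za(280,391),(0,.1655,.05)),(a,za(350,316),(-.03,.1955,.05)),(a,za(356,464),(.03,.1955,.05)),(a,za(212,468),(.03,.1355,.05)),(a,za(205,318),(-.03,.1355,.05))]
def res(p,OO=O): return np.concatenate([(proj(c,T(p,X))[0]-uv) for c,uv,X in OO])
for n,OO in (('both',O),('w2',O[:6]),('w1',O[6:])):
    r=least_squares(lambda p:res(p,OO),[.57,-.14,0]); print(n,r.x.round(4),r.fun.round(1), 'hole',T(r.x,(0,.1655,.05)).round(4))
    if n=='both': P=r.x
for n,y in (('L',.087),('M',0),('R',-.087)): print('bay',n,T(P,(-.018-.0345,y,.009)).round(4))
S=onplane(a,[za(560,247),za(703,258),za(684,403),za(547,390)],.05); print('stand',S.mean(0).round(4),np.degrees(np.arctan2(*(S[1]-S[0])[:2])),np.linalg.norm(S[1]-S[0]))
print('stylus top',onplane(a,[za(655,332)],.117))
for s in (a,b):
    g=cv2.cvtColor(s['image'],cv2.COLOR_RGB2GRAY); m=(g>105).astype(np.uint8)
    cs,_=cv2.findContours(m,cv2.RETR_EXTERNAL,cv2.CHAIN_APPROX_NONE)
    for c in cs:
        x,y,w,h=cv2.boundingRect(c)
        if 50<w<80 and 50<h<80 and y<100:
            X=onplane(s,c.reshape(-1,2).astype(float),.018)[:,:2]*1000
            r=cv2.minAreaRect(X.astype(np.float32)); print((x,y,w,h),r)
E
python3 fit1.py | tail -n +4
```

```text
side [ 0.5625 -0.1455 -0.0077] [ 1.4  0.5 -0.5  2.3  0.9 -1.5 -0.6 -0.8 -1.3 -0.9]
both [ 0.566  -0.1416  0.0307] [-2.2 -0.2 -1.1  1.6  0.3 -0.6  0.4 -0.8  0.8 -0.3  3.2  1.5  0.   0.5
 -0.5 -0.6  0.5 -0.4  0.8 -0.3 -2.1  0.4] hole [0.5609 0.0238 0.05  ]
w2 [ 0.5658 -0.1418  0.0343] [-2.4  0.  -1.2  1.8  0.  -0.4  0.1 -0.8  0.5 -0.6  3.   0.7] hole [0.5601 0.0236 0.05  ]
w1 [ 0.5624 -0.1414  0.0081] [ 0.3  0.6  0.4  0.1  0.2  0.3  0.4 -0.8 -1.3 -0.2] hole [0.561  0.0241 0.05  ]
bay L [ 0.5109 -0.0562  0.009 ]
bay M [ 0.5135 -0.1432  0.009 ]
bay R [ 0.5162 -0.2302  0.009 ]
stand [0.5346 0.1634 0.05  ] 4.272009790139562 0.05672761248813635
stylus top [[0.53433757 0.16291554 0.117     ]]
(28, 26, 72, 71) ((472.5215759277344, -143.4305419921875), (69.70420837402344, 69.71452331542969), 5.494056701660156)
(111, 23, 65, 70) ((468.6825866699219, -55.180667877197266), (69.79421997070312, 69.60420989990234), 85.9447250366211)
(117, 54, 64, 67) ((479.4965515136719, -231.87725830078125), (69.75721740722656, 69.81548309326172), 87.82633209228516)
(193, 47, 66, 68) ((472.1775207519531, -143.9137725830078), (69.69703674316406, 69.83486938476562), 5.294434070587158)
(272, 43, 65, 69) ((468.3807373046875, -55.65104675292969), (69.96566009521484, 69.66319274902344), 85.84027099609375)
```

```bash
python3 - <<'E' | tail -n 30
import io,contextlib
with contextlib.redirect_stdout(io.StringIO()):
    from fit1 import *
for c,uv,X in O: print('w1' if c is a else 'w2',np.round(uv,1),X,onplane(c,[uv],X[2])[0].round(4))
h=b['image'][120:205,330:420];cv2.imwrite('pics/w2h.png',cv2.cvtColor(cv2.resize(h,None,fx=6,fy=6,interpolation=cv2.INTER_CUBIC),cv2.COLOR_RGB2BGR))
h=b['image'][120:205,100:220];cv2.imwrite('pics/w2r.png',cv2.cvtColor(cv2.resize(h,None,fx=6,fy=6,interpolation=cv2.INTER_CUBIC),cv2.COLOR_RGB2BGR))
E
```

```text
w2 [108.8 155.2] (-0.018, -0.1355, 0.045) [ 0.5524 -0.2752  0.045 ]
w2 [112.8 184.8] (0.018, -0.1355, 0.045) [ 0.5863 -0.275   0.045 ]
w2 [115.2 132. ] (-0.0425, -0.1305, 0.024) [ 0.5282 -0.2738  0.024 ]
w2 [190. 130.] (-0.0425, -0.0435, 0.024) [ 0.5258 -0.1869  0.024 ]
w2 [264.4 127.2] (-0.0425, 0.0435, 0.024) [ 0.5226 -0.1004  0.024 ]
w2 [371.5 162. ] (0, 0.1655, 0.05) [0.5593 0.0202 0.05  ]
w1 [213.7 144.8] (0, 0.1655, 0.05) [0.5603 0.0239 0.05  ]
w1 [239.6 117. ] (-0.03, 0.1955, 0.05) [0.5307 0.0534 0.05  ]
w1 [241.9 171.9] (0.03, 0.1955, 0.05) [0.5905 0.0542 0.05  ]
w1 [188.5 173.3] (0.03, 0.1355, 0.05) [ 0.5922 -0.0062  0.05  ]
w1 [185.9 117.8] (-0.03, 0.1355, 0.05) [ 0.5315 -0.0048  0.05  ]
```

View pics/w2h.png

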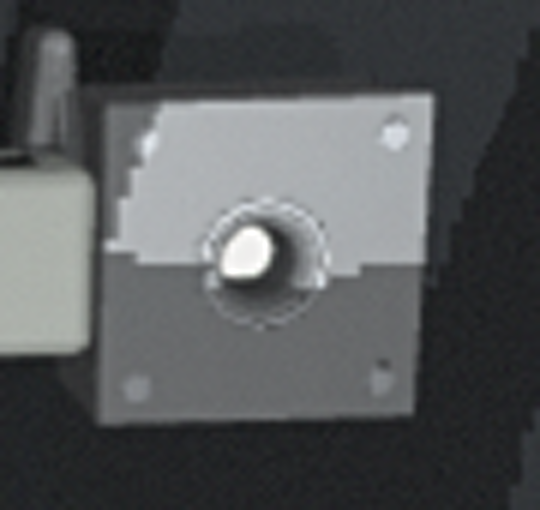

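View pics/w2r.png

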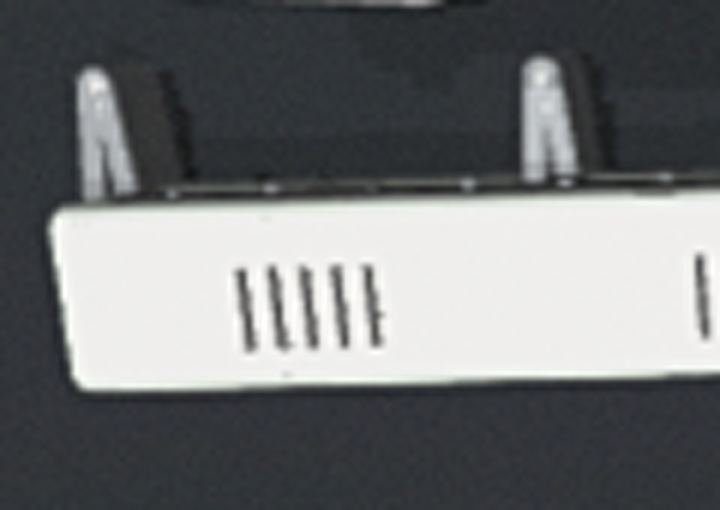

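Run:
```python
from h import *
s=load('scene0');d=load('side0');b=load('w2')
def tri(*ps):
    A=np.zeros((3,3));v=np.zeros(3)
    for c,uv in ps:
        o,r=ray(c,[uv]); r=r[0]/np.linalg.norm(r[0]); M=np.eye(3)-np.outer(r,r); A+=M; v+=M@o
    X=np.linalg.solve(A,v); return X.round(3),[np.round(proj(c,X)[0]-uv,1) for c,uv in ps]
print('lid centre',tri((s,(243,255)),(d,(189,143))))
print('lid tip',tri((s,(256,224)),(d,(220,150))))
print('rotor hub',tri((s,(265,284)),(d,(191,184))))
for z in(.0,.06,.1,.15): print(z,onplane(b,[(387,10),(400,38),(470,52),(555,10)],z).round(3).tolist())
o=[cv2.resize(s['image'][200:360,200:340],None,fx=3,fy=3),cv2.resize(d['image'][110:240,140:280],None,fx=3.69,fy=3.69)]
o=[cv2.resize(x,(390,480)) for x in o]
cv2.imwrite('pics/cf.png',cv2.cvtColor(np.hstack(o),cv2.COLOR_RGB2BGR))
cv2.imwrite('pics/w2c.png',cv2.cvtColor(cv2.resize(b['image'][0:120,360:560],None,fx=3.5,fy=3.5),cv2.COLOR_RGB2BGR))
```

```text
lid centre (array([0.37 , 0.148, 0.156]), [array([0.3, 0.5]), array([ 0.3, -0.3])])
lid tip (array([0.413, 0.082, 0.157]), [array([0.1, 0.2]), array([ 0.1, -0.2])])
rotor hub (array([0.358, 0.116, 0.079]), [array([-0.1, -0.1]), array([-0.1,  0.1])])
0.0 [[0.396, 0.038, 0.0], [0.425, 0.055, 0.0], [0.44, 0.137, 0.0], [0.398, 0.225, 0.0]]
0.06 [[0.41, 0.022, 0.06], [0.435, 0.037, 0.06], [0.448, 0.108, 0.06], [0.411, 0.184, 0.06]]
0.1 [[0.419, 0.011, 0.1], [0.441, 0.025, 0.1], [0.453, 0.089, 0.1], [0.42, 0.158, 0.1]]
0.15 [[0.43, -0.002, 0.15], [0.449, 0.01, 0.15], [0.459, 0.065, 0.15], [0.431, 0.124, 0.15]]
```

View pics/cf.png

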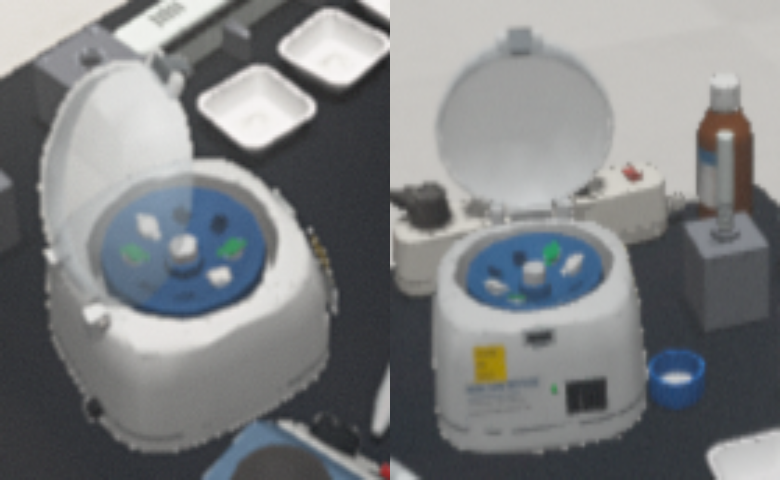

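View pics/w2c.png

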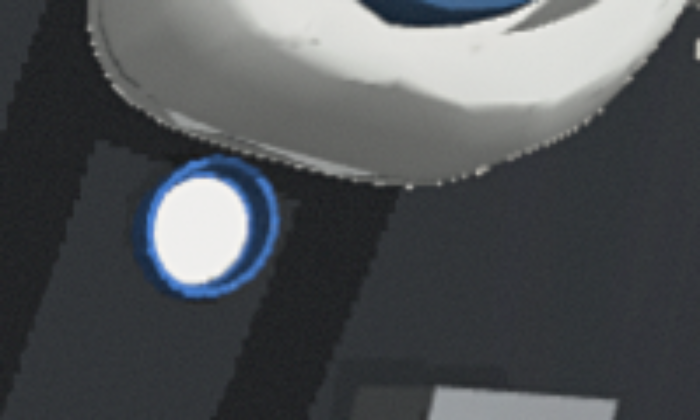

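Run:
```python
from h import *
d=load('side0'); s=load('scene0')
print('pen',onplane(d,[(252,308),(290,366)],.005).round(3).tolist(),'tape',onplane(d,[(245,330),(220,336)],0.0).round(3).tolist(), onplane(s,[(421,205),(390,237),(409,250)],.0).round(3).tolist())
print(read_state()['ee_pos'])
```

```text
pen [[0.356, -0.208, 0.005], [0.357, -0.338, 0.005]] tape [[0.329, -0.243, 0.0], [0.291, -0.239, 0.0]] [[0.351, -0.346, 0.0], [0.333, -0.209, 0.0], [0.282, -0.204, 0.0]]
[ 0.57846089 -0.08512167  0.3027037 ]
```

>>> play_rows:
  motion:
    - [-0.3, [0, 5, -45], -0.03]
    - [-0.3, [0, 10, -90], -0.03]
    - [-0.3, [0, 15, -135], -0.03]
    - [-0.3, [20, 19, -173], -0.03]
    - [-0.3, [60, 19, -173], -0.03]
    - [-0.3, [105, 19, -173], -0.03]
    - [-0.3, [150, 19, -173], -0.03]
    - [-0.3, [180, 19, -173], -0.03]
    - [-0.3, [200, 19, -173], -0.03]
    - [-0.3, [200, 19, -173], -0.03]

```text
clock: 4.3
ee_pos: [0.4035, -0.0656, 0.1007]
tool_rot: [0.705, -0.009, 0.709, 0.01]
contact_force: [-0.1, 0.1, 0.1]
finger_gap: 0.0308
```

Run:
```python
from h import *
snap('side','d2'); print(read_state()['ee_pos'],read_state()['tool_rot'])
```

```text
[ 0.40459404 -0.06597309  0.10201022] [ 0.70605028 -0.00941166  0.70802783  0.01005062]
```

View pics/d2.png

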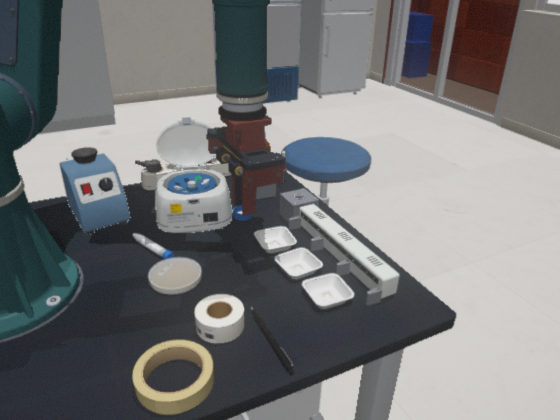

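>>> play_rows:
  motion:
    - [-0.3, [30, 0, 0], 0]
    - [-0.3, [60, 0, 0], 0]
    - [-0.3, [80, 0, 0], 0]
    - [-0.3, [90, 0, 0], 0]
    - [-0.3, [90, 0, 0], 0]
    - [-0.3, [90, 0, 6], 0]
    - [-0.3, [90, 0, 12], 0]
    - [-0.3, [90, 0, 18], 0]
    - [-0.3, [90, 0, 24], 0]
    - [-0.3, [90, 0, 30], 0]

```text
clock: 5.35
ee_pos: [0.4364, -0.0657, 0.013]
tool_rot: [0.707, -0.01, 0.707, 0.01]
contact_force: [0.6, -0.8, 0.2]
finger_gap: 0.031
```

Run:
```python
from h import *
snap('side','d3'); s=snap('wrist','w3');st=read_state(); print(st['ee_pos'],st['tool_rot'],st['contact_force'])
d=load('d3')
cv2.imwrite('pics/d3z.png',cv2.cvtColor(cv2.resize(d['image'][150:320,220:420],None,fx=3.5,fy=3.5,interpolation=cv2.INTER_CUBIC),cv2.COLOR_RGB2BGR))
```

```text
[ 0.43700748 -0.06587614  0.01290154] [ 0.70761707 -0.00995097  0.70646203  0.00951172] [ 0.43810991 -0.49722913  0.35778355]
```

View pics/d3z.png

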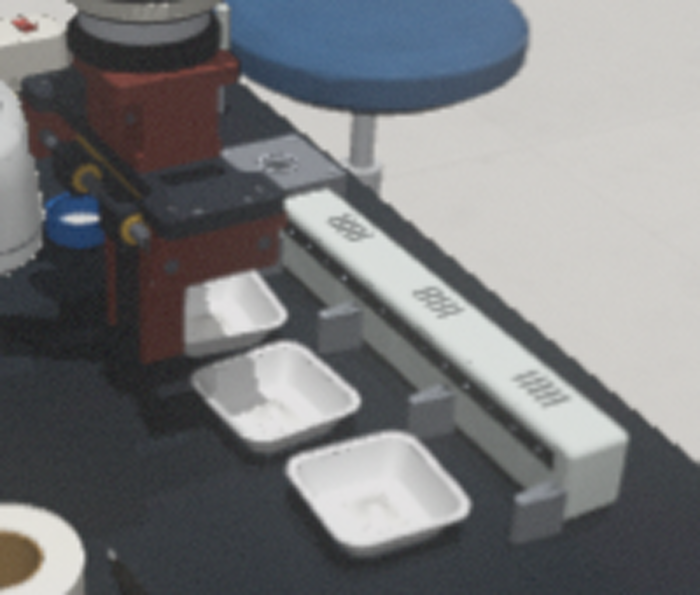

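View pics/w3.png

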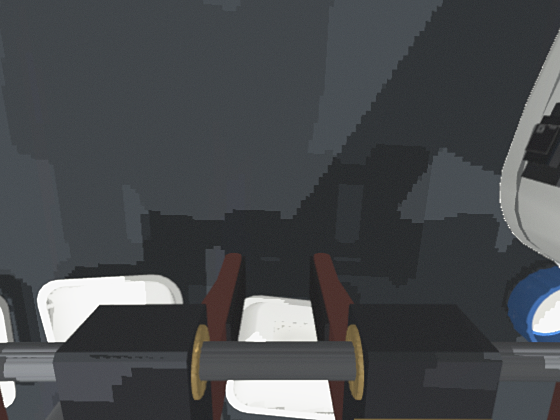

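>>> play_rows:
  motion:
    - [-0.3, [0, 0, 4], 0]
    - [-0.3, [0, 0, 8], 0]
    - [-0.3, [0, 0, 12], 0]
    - [-0.3, [0, 0, 15], 0]
    - [-0.3, [0, 0, 18], 0]
    - [-0.3, [0, 0, 20], 0]
    - [-0.3, [0, 0, 22], 0]
    - [-0.3, [0, 0, 23], 0]
    - [-0.3, [0, 0, 24], 0]
    - [-0.3, [0, 0, 24], 0]

```text
clock: 6.45
ee_pos: [0.4595, -0.065, 0.0127]
tool_rot: [0.707, -0.01, 0.707, 0.01]
contact_force: [-0.5, -0.2, 0.2]
finger_gap: 0.0307
```

```bash
cat > dz.py <<'E'
import sys
from h import *
n=sys.argv[1]
d=snap('side',n);st=read_state(); print(st['clock'],st['ee_pos'],st['tool_rot'],st['contact_force'])
cv2.imwrite(f'pics/{n}z.png',cv2.cvtColor(cv2.resize(d['image'][170:320,230:420],None,fx=4,fy=4,interpolation=cv2.INTER_CUBIC),cv2.COLOR_RGB2BGR))
E
python3 dz.py d4
```

```text
6.5 [ 0.45944091 -0.06498293  0.01267234] [ 0.70702304 -0.00964601  0.70705981  0.00958073] [ 0.29327802 -0.10159823  0.35767697]
```

View pics/d4z.png

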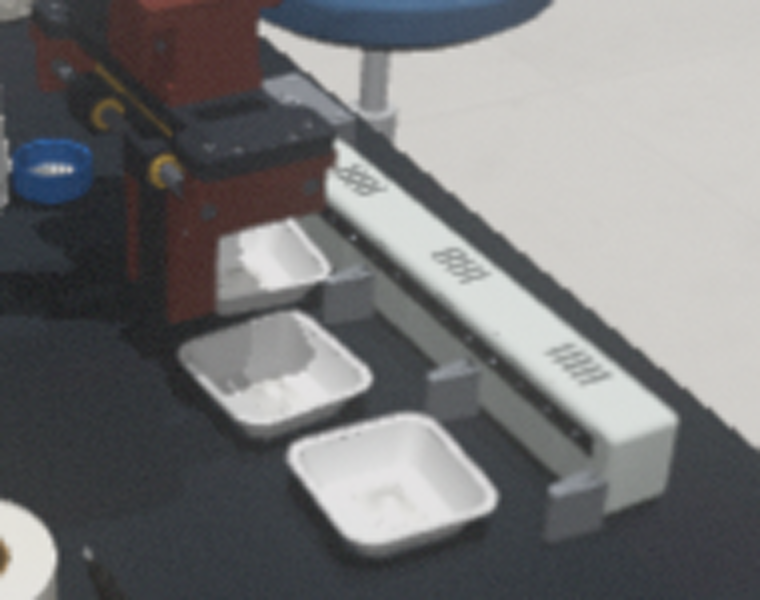

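>>> play_rows:
  motion:
    - [-0.3, [0, 0, 1], 0]
    - [-0.3, [0, 0, 2], 0]
    - [-0.3, [0, 0, 3], 0]
    - [-0.3, [0, 0, 4], 0]
    - [-0.3, [0, 0, 5], 0]
    - [-0.3, [0, 0, 5.5], 0]
    - [-0.3, [0, 0, 6], 0]
    - [-0.3, [0, 0, 6.5], 0]
    - [-0.3, [0, 0, 7], 0]
    - [-0.3, [0, 0, 7], 0]

```text
clock: 7.5
ee_pos: [0.4656, -0.0647, 0.0125]
tool_rot: [0.707, -0.01, 0.708, 0.01]
contact_force: [-2.7, -0.3, 1.2]
finger_gap: 0.0306
```

```bash
python3 dz.py d5
```

```text
7.55 [ 0.46563655 -0.06466439  0.01252063] [ 0.70653342 -0.00959587  0.70754788  0.0097183 ] [-2.99487113 -0.34971878  0.57131779]
```

View pics/d5z.png

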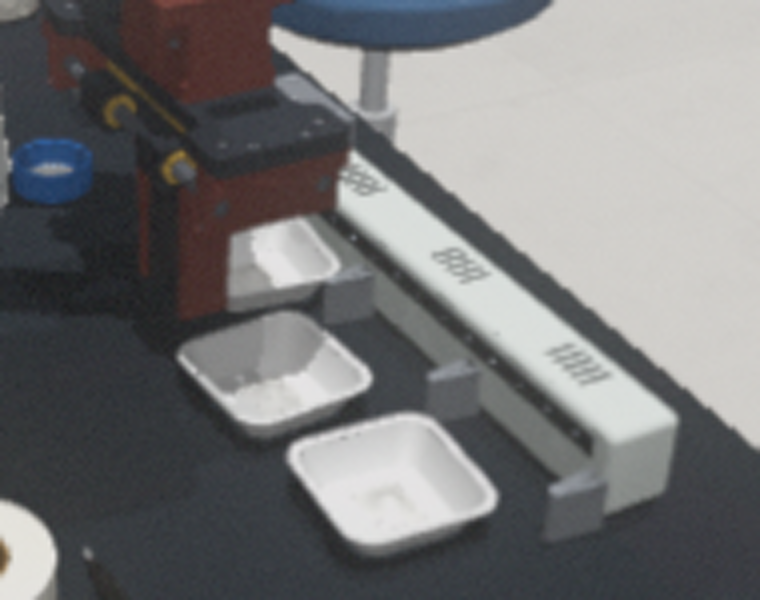

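>>> play_rows:
  motion:
    - [-0.3, [0, 0, 0.5], 0]
    - [-0.3, [0, 0, 1], 0]
    - [-0.3, [0, 0, 1.2], 0]
    - [-0.3, [0, 0, 1.2], 0]
    - [-0.3, [0, 0, -5], 0]
    - [-0.3, [0, 0, -25], 0]
    - [-0.3, [0, 0, -45], 0]
    - [-0.3, [0, 0, -58], 0]
    - [-0.3, [0, 0, -60], 0]
    - [-0.3, [0, -35, -60], 0]

```text
clock: 8.55
ee_pos: [0.4067, -0.0994, 0.0127]
tool_rot: [0.707, -0.01, 0.707, 0.011]
contact_force: [1.3, 0.3, -0.1]
finger_gap: 0.0309
```

>>> play_rows:
  motion:
    - [-0.3, [0, -25, 0], 0]
    - [-0.3, [0, -43, 0], 0]
    - [-0.3, [0, -43, 0], 0]
    - [-0.3, [0, -43, 0], 0]
    - [-0.3, [0, -43, 0], 0]
    - [-0.3, [0, -43, 0], 0]
    - [-0.3, [0, -43, 0], 0]
    - [-0.3, [0, -43, 0], 0]
    - [-0.3, [0, -43, 0], 0]
    - [-0.3, [0, -43, 0], 0]

```text
clock: 9.55
ee_pos: [0.4086, -0.1443, 0.0127]
tool_rot: [0.707, -0.01, 0.707, 0.01]
contact_force: [-0.8, -0.8, 0.4]
finger_gap: 0.031
```

```bash
python3 dz.py d6
```

```text
9.6 [ 0.40862724 -0.1443444   0.01269266] [ 0.70704593 -0.00969709  0.70703588  0.0096068 ] [ 0.33163437 -0.07840278 -0.30057495]
```

View pics/d6z.png

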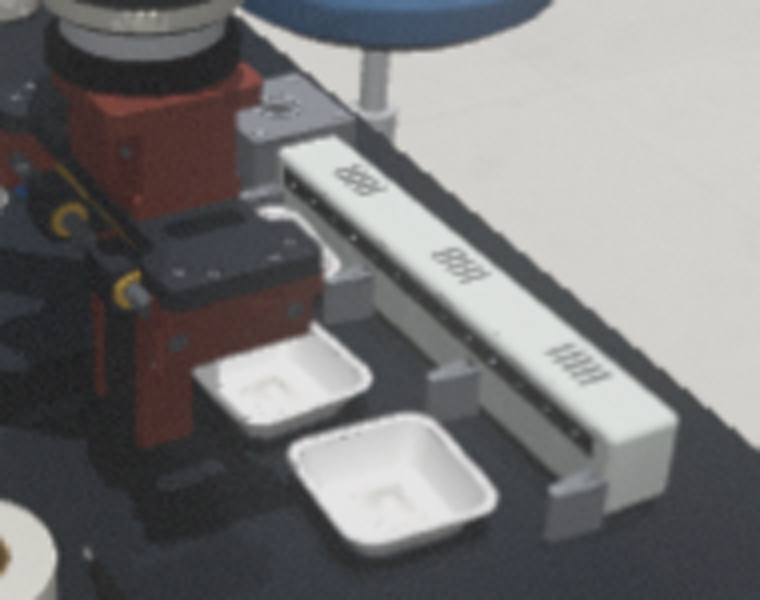

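>>> play_rows:
  motion:
    - [-0.3, [0, 0, 10], 0]
    - [-0.3, [0, 0, 16], 0]
    - [-0.3, [0, 0, 21], 0]
    - [-0.3, [0, 0, 26], 0]
    - [-0.3, [0, 0, 31], 0]
    - [-0.3, [0, 0, 36], 0]
    - [-0.3, [0, 0, 41], 0]
    - [-0.3, [0, 0, 45], 0]
    - [-0.3, [0, 0, 49], 0]
    - [-0.3, [0, 0, 52], 0]

```text
clock: 10.6
ee_pos: [0.4609, -0.143, 0.0127]
tool_rot: [0.707, -0.01, 0.707, 0.01]
contact_force: [-0.5, 0.0, -0.2]
finger_gap: 0.0308
```

>>> play_rows:
  motion:
    - [-0.3, [0, 0, 1], 0]
    - [-0.3, [0, 0, 2], 0]
    - [-0.3, [0, 0, 3], 0]
    - [-0.3, [0, 0, 4], 0]
    - [-0.3, [0, 0, 5], 0]
    - [-0.3, [0, 0, 6], 0]
    - [-0.3, [0, 0, 7], 0]
    - [-0.3, [0, 0, 7.5], 0]
    - [-0.3, [0, 0, 8], 0]
    - [-0.3, [0, 0, 8], 0]

```text
clock: 11.6
ee_pos: [0.4685, -0.1428, 0.0127]
tool_rot: [0.707, -0.01, 0.707, 0.01]
contact_force: [-0.4, -0.8, 0.1]
finger_gap: 0.0311
```

```bash
python3 dz.py d7
```

```text
11.65 [ 0.46851075 -0.1427525   0.01266938] [ 0.70698742 -0.00966254  0.70709482  0.00960908] [-0.3765834   0.05103431  0.4640154 ]
```

View pics/d7z.png

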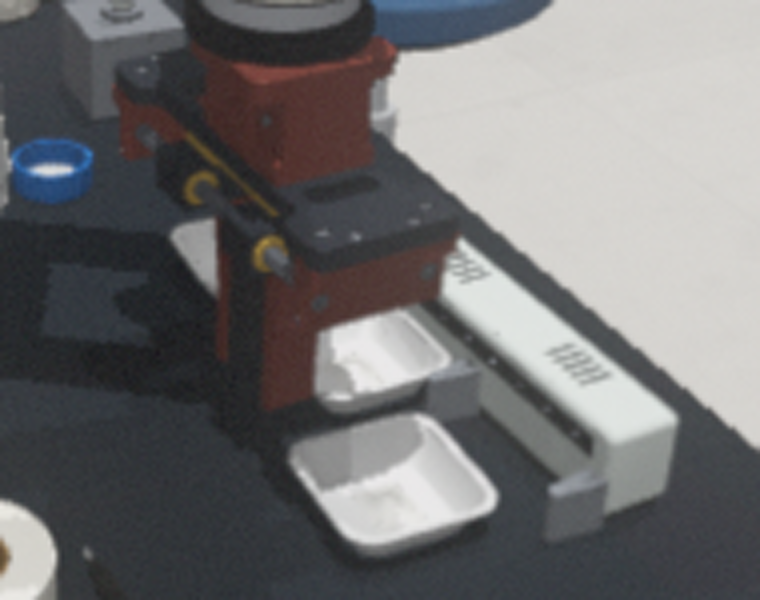

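>>> play_rows:
  motion:
    - [-0.3, [0, 0, 0.3], 0]
    - [-0.3, [0, 0, 0.6], 0]
    - [-0.3, [0, 0, 0.9], 0]
    - [-0.3, [0, 0, 1.2], 0]
    - [-0.3, [0, 0, 1.5], 0]
    - [-0.3, [0, 0, 1.5], 0]
    - [-0.3, [0, 0, 1.5], 0]
    - [-0.3, [0, 0, 1.5], 0]
    - [-0.3, [0, 0, 1.5], 0]
    - [-0.3, [0, 0, 1.5], 0]

```text
clock: 12.65
ee_pos: [0.4689, -0.1425, 0.0125]
tool_rot: [0.706, -0.01, 0.708, 0.01]
contact_force: [-5.6, -1.8, 1.3]
finger_gap: 0.0305
```

>>> play_rows:
  motion:
    - [-0.3, [0, 0, -6], 0]
    - [-0.3, [0, 0, -26], 0]
    - [-0.3, [0, 0, -46], 0]
    - [-0.3, [0, 0, -56], 0]
    - [-0.3, [0, 0, -56], 0]
    - [-0.3, [0, -35, -56], 0]
    - [-0.3, [0, -70, -56], 0]
    - [-0.3, [0, -89, -56], 0]
    - [-0.3, [0, -89, -56], 0]
    - [-0.3, [0, -89, -56], 0]

```text
clock: 13.65
ee_pos: [0.4172, -0.2335, 0.0127]
tool_rot: [0.707, -0.009, 0.707, 0.009]
contact_force: [0.0, 0.7, 0.1]
finger_gap: 0.0308
```

>>> play_rows:
  motion:
    - [-0.3, [0, 0, 8], 0]
    - [-0.3, [0, 0, 16], 0]
    - [-0.3, [0, 0, 21], 0]
    - [-0.3, [0, 0, 26], 0]
    - [-0.3, [0, 0, 31], 0]
    - [-0.3, [0, 0, 35], 0]
    - [-0.3, [0, 0, 39], 0]
    - [-0.3, [0, 0, 43], 0]
    - [-0.3, [0, 0, 46], 0]
    - [-0.3, [0, 0, 48], 0]

```text
clock: 14.65
ee_pos: [0.4647, -0.2319, 0.0127]
tool_rot: [0.707, -0.01, 0.707, 0.01]
contact_force: [-0.2, -1.2, 0.2]
finger_gap: 0.0308
```

```bash
python3 dz.py d8
```

```text
14.7 [ 0.46500566 -0.23203777  0.01271173] [ 0.70715668 -0.00969339  0.70692663  0.00949816] [ 0.27974676 -0.47567247 -0.02010606]
```

View pics/d8z.png

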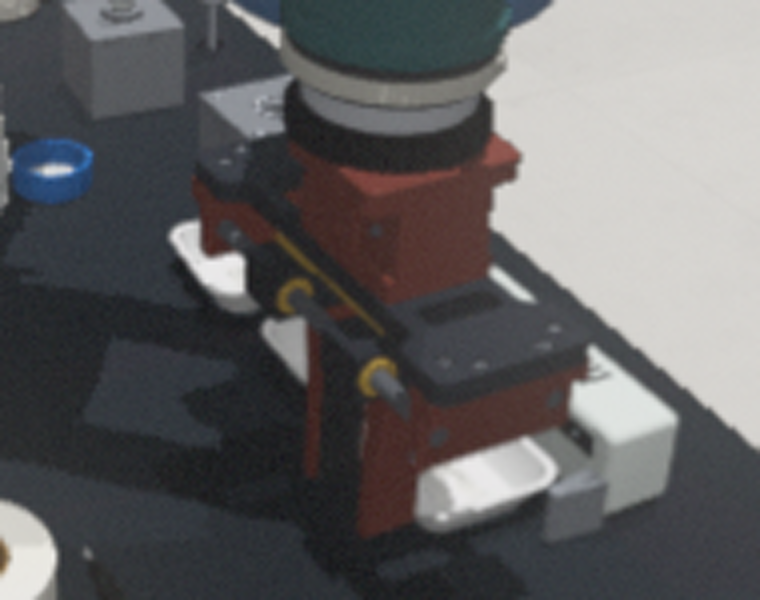

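>>> play_rows:
  motion:
    - [-0.3, [0, 0, 1], 0]
    - [-0.3, [0, 0, 2], 0]
    - [-0.3, [0, 0, 3], 0]
    - [-0.3, [0, 0, 4], 0]
    - [-0.3, [0, 0, 5], 0]
    - [-0.3, [0, 0, 5.5], 0]
    - [-0.3, [0, 0, 6], 0]
    - [-0.3, [0, 0, 6.5], 0]
    - [-0.3, [0, 0, 7], 0]
    - [-0.3, [0, 0, 7], 0]

```text
clock: 15.7
ee_pos: [0.4711, -0.2316, 0.0126]
tool_rot: [0.707, -0.01, 0.707, 0.01]
contact_force: [-2.0, -1.2, 0.8]
finger_gap: 0.0307
```

>>> play_rows:
  motion:
    - [-0.3, [0, 0, 0.5], 0]
    - [-0.3, [0, 0, 1], 0]
    - [-0.3, [0, 0, 1.2], 0]
    - [-0.3, [0, 0, 1.2], 0]
    - [-0.3, [0, 0, -4], 0]
    - [-0.3, [0, 0, -22], 0]
    - [-0.3, [-30, 0, -25], 0]
    - [-0.3, [-75, 0, -25], 0]
    - [-0.3, [-120, 0, -25], 0]
    - [-0.3, [-165, 0, -25], 0]

```text
clock: 16.7
ee_pos: [0.4467, -0.2323, 0.1795]
tool_rot: [0.708, -0.01, 0.707, 0.009]
contact_force: [1.0, -0.6, -0.6]
finger_gap: 0.0302
```

>>> play_rows:
  motion:
    - [-0.3, [-45, 10, 10], 0]
    - [-0.3, [-90, 30, 35], 0]
    - [-0.3, [-125, 60, 70], 0]
    - [-0.3, [-125, 100, 100], 0]
    - [-0.3, [-125, 140, 130], 0]
    - [-0.3, [-125, 155, 130], 0]
    - [-0.3, [-125, 155, 130], 0]
    - [-0.3, [-125, 155, 130], 0]
    - [-0.3, [-125, 155, 130], 0]
    - [-0.3, [-125, 155, 130], 0]

```text
clock: 17.7
ee_pos: [0.5718, -0.0751, 0.3026]
tool_rot: [0.707, -0.009, 0.707, 0.009]
contact_force: [1.2, -0.4, 0.7]
finger_gap: 0.0306
```

Run:
```python
from h import *
s=snap('wrist','w4'); st=read_state(); print(st['clock'],st['ee_pos'])
cv2.imwrite('pics/w4z.png',cv2.cvtColor(cv2.resize(s['image'][20:200,90:420],None,fx=2.4,fy=2.4,interpolation=cv2.INTER_CUBIC),cv2.COLOR_RGB2BGR))
```

```text
17.75 [ 0.57186557 -0.0750601   0.30267508]
```

View pics/w4z.png

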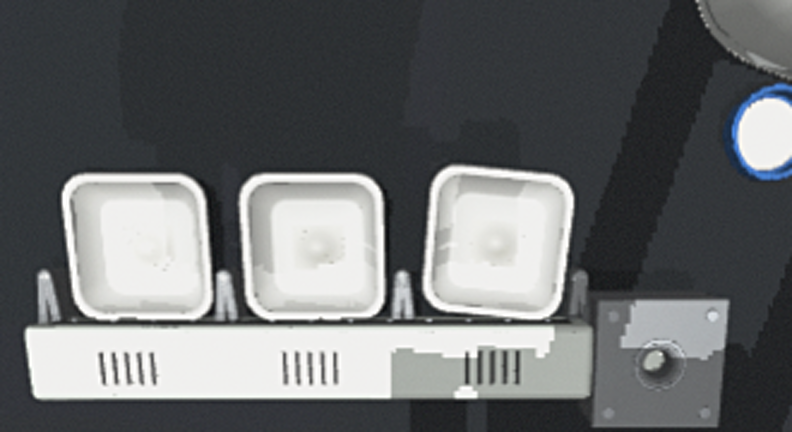

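View pics/w4.png

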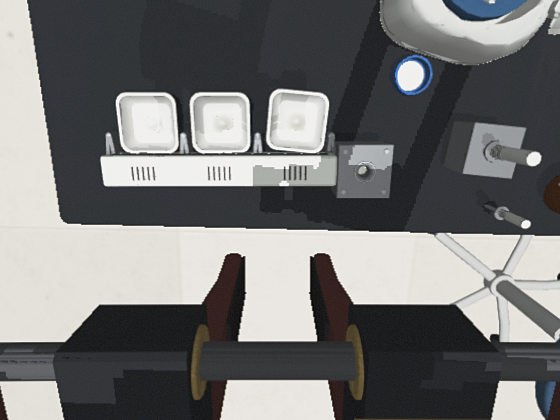

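```bash
cat > boats.py <<'E'
import sys,io,contextlib
from h import *
def boats(s):
    out=[]
    g=cv2.cvtColor(s['image'],cv2.COLOR_RGB2GRAY); m=(g>150).astype(np.uint8)
    # cut bar top: everything whose x on z=.018 is beyond seat
    vv,uu=np.mgrid[0:420,0:560]; X=onplane(s,np.c_[uu.ravel(),vv.ravel()].astype(float),.018).reshape(420,560,3)
    c,q=np.cos(.031),np.sin(.031); bx=(X[...,0]-.5662)*c+(X[...,1]+.1419)*q
    m[bx>-.019]=0; m[bx<-.15]=0
    n,l,st,_=cv2.connectedComponentsWithStats(m)
    for i in range(1,n):
        if 2000<st[i,4]<6000:
            P=X[l==i][:,:2]*1000; r=cv2.minAreaRect(P.astype(np.float32)); a=r[2]-90 if r[2]>45 else r[2]
            dx,dy=np.array(r[0])/1000-[.5662,-.1419]
            out.append((np.round(r[0],1),np.round(r[1],1),'yaw-bar %.1f'%(a-1.78),'bar frame',np.round([1000*(c*dx+q*dy),1000*(-q*dx+c*dy)],1)))
    return out
for f in sys.argv[1:]:
    for b in boats(load(f)): print(f,b)
E
python3 boats.py w4 w2
python3 -c "
from h import *
s=load('w4');cv2.imwrite('pics/w4y.png',cv2.cvtColor(cv2.resize(s['image'][80:210,90:400],None,fx=2.5,fy=4,interpolation=cv2.INTER_CUBIC),cv2.COLOR_RGB2BGR))
cv2.imwrite('pics/w4x.png',cv2.cvtColor(cv2.resize(s['image'][80:200,250:400],None,fx=5,fy=5,interpolation=cv2.INTER_CUBIC),cv2.COLOR_RGB2BGR))"
```

```text
w4 (array([ 488.8, -376.8]), array([131.3,  59.4]), 'yaw-bar -1.6', 'bar frame', array([ -84.6, -232.4]))
w4 (array([508.8, -54.6]), array([69.3, 69. ]), 'yaw-bar -5.7', 'bar frame', array([-54.7,  89. ]))
w4 (array([ 515.3, -229.7]), array([68. , 69.1]), 'yaw-bar -0.2', 'bar frame', array([-53.6, -86.1]))
w4 (array([ 512.9, -144.5]), array([68.1, 69.1]), 'yaw-bar -0.2', 'bar frame', array([-53.4,  -1. ]))
w2 (array([ 489.1, -381.6]), array([ 68.2, 131.5]), 'yaw-bar -2.0', 'bar frame', array([ -84.5, -237.2]))
w2 (array([468.3, -55.6]), array([69.1, 69.1]), 'yaw-bar -6.0', 'bar frame', array([-95.2,  89.3]))
w2 (array([ 472.1, -143.9]), array([69. , 69.1]), 'yaw-bar 3.5', 'bar frame', array([-94.1,   0.9]))
w2 (array([ 479.5, -231.8]), array([68.9, 69.1]), 'yaw-bar -3.9', 'bar frame', array([-89.4, -87.2]))
```

View pics/w4x.png

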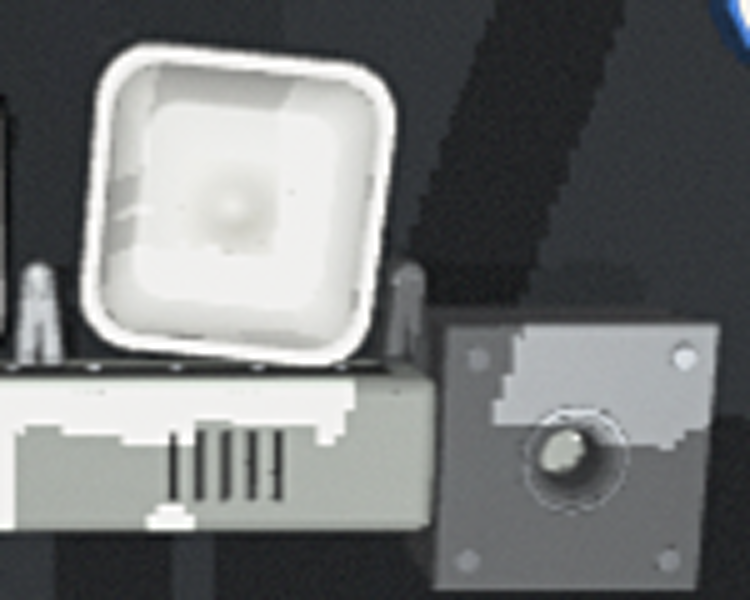

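>>> play_rows:
  motion:
    - [-0.8, [0, 3, -45], 0]
    - [-0.8, [0, 8, -90], 0]
    - [-0.8, [10, 13, -135], 0]
    - [-0.8, [50, 13, -147], 0]
    - [-0.8, [95, 13, -147], 0]
    - [-0.8, [140, 13, -147], 0]
    - [-0.8, [185, 13, -147], 0]
    - [-0.8, [230, 13, -147], 0]
    - [-0.8, [270, 13, -147], 0]
    - [-0.8, [290, 13, -147], 0]

```text
clock: 18.75
ee_pos: [0.4232, -0.0652, 0.0102]
tool_rot: [0.706, -0.009, 0.708, 0.009]
contact_force: [-0.1, 0.3, -0.1]
finger_gap: 0.0086
```

>>> play_rows:
  motion:
    - [-0.8, [0, 0, 0], 0]
    - [-0.8, [0, 0, 10], 0]
    - [-0.8, [0, 0, 20], 0]
    - [-0.8, [0, 0, 25], 0]
    - [-0.8, [0, 0, 28], 0]
    - [-0.8, [0, 0, 31], 0]
    - [-0.8, [0, 0, 34], 0]
    - [-0.8, [0, 0, 37], 0]
    - [-0.8, [0, 0, 38], 0]
    - [-0.8, [0, 0, 39], 0]

```text
clock: 19.75
ee_pos: [0.4633, -0.0638, 0.0125]
tool_rot: [0.707, -0.01, 0.707, 0.01]
contact_force: [-2.2, -1.1, 0.5]
finger_gap: 0.0088
```

>>> play_rows:
  motion:
    - [-0.8, [0, 0, 0.3], 0]
    - [-0.8, [0, 0, 0.6], 0]
    - [-0.8, [0, 0, 1], 0]
    - [-0.8, [0, 0, 1.3], 0]
    - [-0.8, [0, 0, 1.6], 0]
    - [-0.8, [0, 0, 2], 0]
    - [-0.8, [0, 0, 2], 0]
    - [-0.8, [0, 0, 2], 0]
    - [-0.8, [0, 0, 2], 0]
    - [-0.8, [0, 0, 2], 0]

```text
clock: 20.75
ee_pos: [0.4643, -0.0637, 0.0124]
tool_rot: [0.706, -0.01, 0.708, 0.01]
contact_force: [-5.4, -2.1, 1.3]
finger_gap: 0.0086
```

```bash
python3 dz.py d9
```

```text
20.8 [ 0.46428928 -0.06370471  0.01240144] [ 0.70603646 -0.00960875  0.70804281  0.00977601] [-5.00125857 -3.92351937  2.01122893]
```

View pics/d9z.png

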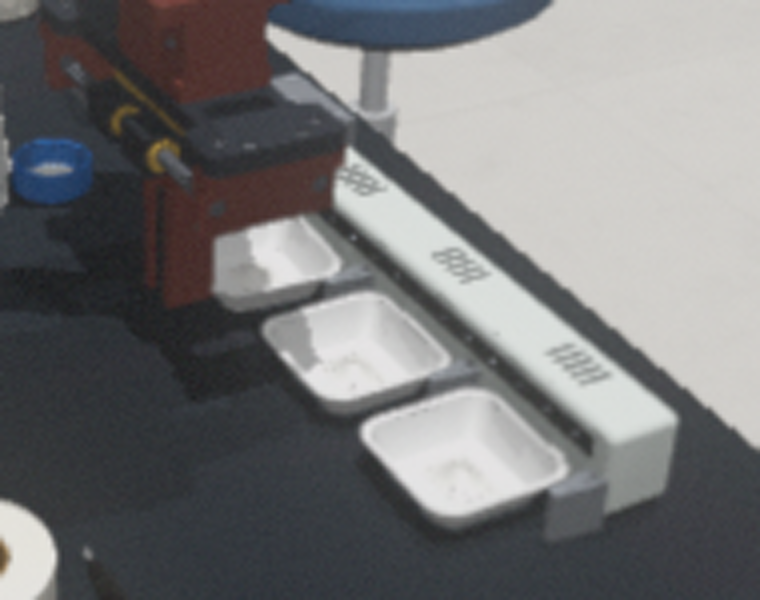

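>>> play_rows:
  motion:
    - [-0.8, [0, 0, -5], 0]
    - [-0.8, [0, 0, -25], 0]
    - [-0.8, [-30, 0, -40], 0]
    - [-0.8, [-75, 0, -40], 0]
    - [-0.8, [-120, 0, -40], 0]
    - [-0.8, [-165, 0, -40], 0]
    - [-0.8, [-210, 0, -10], 0]
    - [-0.8, [-230, 0, 35], 0]
    - [-0.8, [-230, 0, 80], 0]
    - [-0.8, [-230, 0, 100], 0]

```text
clock: 21.8
ee_pos: [0.5716, -0.0612, 0.2447]
tool_rot: [0.71, -0.01, 0.704, 0.009]
contact_force: [-0.2, 0.2, -0.1]
finger_gap: 0.0089
```

```bash
cat > wz.py <<'E'
import sys
from h import *
n=sys.argv[1]
s=snap('wrist',n); st=read_state(); print(st['clock'],st['ee_pos'])
cv2.imwrite(f'pics/{n}z.png',cv2.cvtColor(cv2.resize(s['image'][40:220,120:400],None,fx=2.8,fy=2.8,interpolation=cv2.INTER_CUBIC),cv2.COLOR_RGB2BGR))
E
python3 wz.py w5; python3 boats.py w5
```

```text
21.85 [ 0.57285966 -0.06114951  0.24379034]
w5 (array([510.5, -53.9]), array([69. , 69.4]), 'yaw-bar -3.7', 'bar frame', array([-52.9,  89.7]))
w5 (array([ 515.8, -229.4]), array([67. , 68.9]), 'yaw-bar -0.0', 'bar frame', array([-53.1, -85.9]))
w5 (array([ 513.2, -144.2]), array([67.1, 68.8]), 'yaw-bar -0.2', 'bar frame', array([-53.1,  -0.7]))
```

View pics/w5z.png

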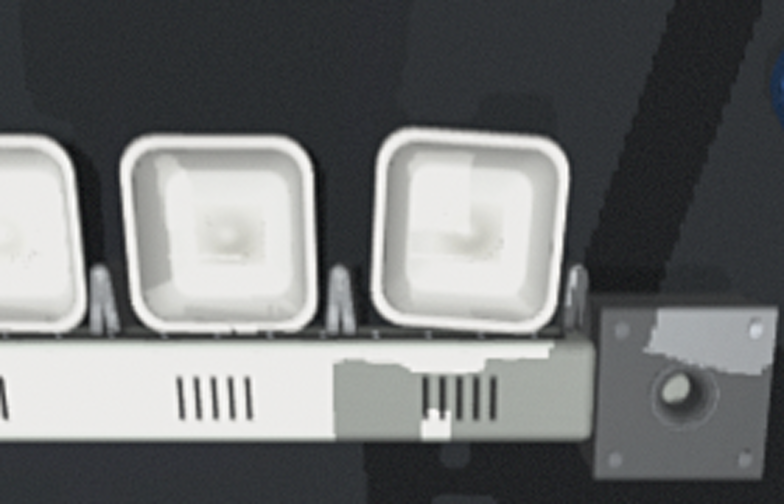

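>>> play_rows:
  motion:
    - [-0.8, [0, 2, -45], 0]
    - [-0.8, [0, 5, -90], 0]
    - [-0.8, [10, 5, -135], 0]
    - [-0.8, [50, 5, -147], 0]
    - [-0.8, [95, 5, -147], 0]
    - [-0.8, [140, 5, -147], 0]
    - [-0.8, [185, 5, -147], 0]
    - [-0.8, [215, 5, -147], 0]
    - [-0.8, [231, 5, -147], 0]
    - [-0.8, [231, 5, -137], 0]

```text
clock: 22.85
ee_pos: [0.4256, -0.0589, 0.0098]
tool_rot: [0.705, -0.009, 0.709, 0.01]
contact_force: [0.7, 0.3, 0.5]
finger_gap: 0.009
```

>>> play_rows:
  motion:
    - [-0.8, [0, 0, 12], 0]
    - [-0.8, [0, 0, 22], 0]
    - [-0.8, [0, 0, 26], 0]
    - [-0.8, [0, -2, 27], 0]
    - [-0.8, [0, -4, 28], 0]
    - [-0.8, [0, -6, 29], 0]
    - [-0.8, [0, -8, 30], 0]
    - [-0.8, [0, -10, 31], 0]
    - [-0.8, [0, -12, 32], 0]
    - [-0.8, [0, -14, 32], 0]

```text
clock: 23.85
ee_pos: [0.4613, -0.0732, 0.0116]
tool_rot: [0.707, -0.01, 0.707, 0.01]
contact_force: [0.2, 0.4, -0.0]
finger_gap: 0.0087
```

>>> play_rows:
  motion:
    - [-0.8, [0, 6, -3], 0]
    - [-0.8, [0, 13, -3], 0]
    - [-0.8, [0, 13, 1], 0]
    - [-0.8, [0, 11, 3], 0]
    - [-0.8, [0, 9, 4], 0]
    - [-0.8, [0, 6, 4.5], 0]
    - [-0.8, [0, 3, 5], 0]
    - [-0.8, [0, 0, 5.5], 0]
    - [-0.8, [0, -3, 6], 0]
    - [-0.8, [0, -6, 6], 0]

```text
clock: 24.85
ee_pos: [0.466, -0.0787, 0.0114]
tool_rot: [0.706, -0.009, 0.708, 0.01]
contact_force: [-3.1, 0.7, 0.9]
finger_gap: 0.0089
```

>>> play_rows:
  motion:
    - [-0.8, [0, -1, 0.7], 0]
    - [-0.8, [0, -2, 1.2], 0]
    - [-0.8, [0, -2, 1.2], 0]
    - [-0.8, [0, -2, -6], 0]
    - [-0.8, [0, 0, -30], 0]
    - [-0.8, [-35, 0, -40], 0]
    - [-0.8, [-80, 5, -40], 0]
    - [-0.8, [-125, 10, -40], 0]
    - [-0.8, [-170, 15, -40], 0]
    - [-0.8, [-215, 20, -10], 0]

```text
clock: 25.85
ee_pos: [0.4521, -0.0591, 0.2253]
tool_rot: [0.707, -0.01, 0.707, 0.009]
contact_force: [2.2, 0.3, -0.4]
finger_gap: 0.0085
```

>>> play_rows:
  motion:
    - [-0.8, [-30, 20, 40], 0]
    - [-0.8, [-60, 40, 80], 0]
    - [-0.8, [-60, 60, 110], 0]
    - [-0.8, [-60, 60, 110], 0]
    - [-0.8, [-60, 60, 110], 0]
    - [-0.8, [-60, 60, 110], 0]
    - [-0.8, [-60, 60, 110], 0]
    - [-0.8, [-60, 60, 110], 0]
    - [-0.8, [-60, 60, 110], 0]
    - [-0.8, [-60, 60, 110], 0]

```text
clock: 26.85
ee_pos: [0.5625, 0.0032, 0.2831]
tool_rot: [0.707, -0.01, 0.707, 0.009]
contact_force: [-0.3, 0.5, 0.4]
finger_gap: 0.0086
```

```bash
python3 wz.py w6; python3 boats.py w6
```

```text
26.9 [0.56258693 0.00326911 0.28314127]
w6 (array([508.5, -59.4]), array([68.9, 69. ]), 'yaw-bar 7.2', 'bar frame', array([-55.1,  84.3]))
w6 (array([ 515.5, -229.4]), array([67.8, 68.6]), 'yaw-bar -0.1', 'bar frame', array([-53.4, -85.9]))
w6 (array([ 512.9, -144.1]), array([67.9, 68.8]), 'yaw-bar -0.1', 'bar frame', array([-53.3,  -0.5]))
```

View pics/w6.png

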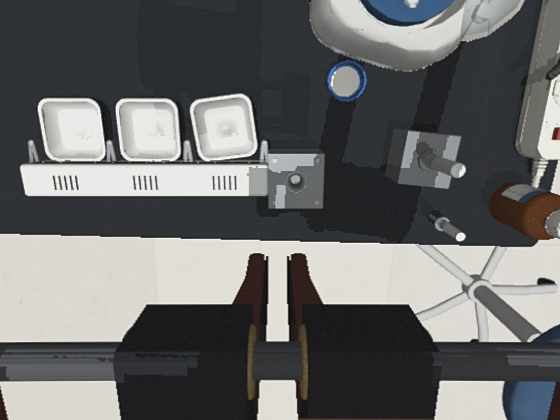

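>>> play_rows:
  motion:
    - [-0.4, [0, -20, -40], 0]
    - [-0.4, [0, -40, -80], 0]
    - [-0.4, [0, -55, -120], 0]
    - [-0.4, [40, -62, -139], 0]
    - [-0.4, [85, -62, -139], 0]
    - [-0.4, [130, -62, -139], 0]
    - [-0.4, [175, -62, -139], 0]
    - [-0.4, [220, -62, -139], 0]
    - [-0.4, [255, -62, -139], 0]
    - [-0.4, [271, -62, -139], 0]

```text
clock: 27.9
ee_pos: [0.4239, -0.0619, 0.0096]
tool_rot: [0.706, -0.009, 0.708, 0.01]
contact_force: [-0.0, 0.4, 0.2]
finger_gap: 0.0264
```

>>> play_rows:
  motion:
    - [-0.4, [0, 0, 0], 0]
    - [-0.4, [0, 0, 10], 0]
    - [-0.4, [0, 0, 20], 0]
    - [-0.4, [0, 0, 26], 0]
    - [-0.4, [0, 0, 31], 0]
    - [-0.4, [0, 0.5, 34], 0]
    - [-0.4, [0, 1.5, 36], 0]
    - [-0.4, [0, 2.5, 38], 0]
    - [-0.4, [0, 3.5, 39], 0]
    - [-0.4, [0, 4.5, 40], 0]

```text
clock: 28.9
ee_pos: [0.4651, -0.0565, 0.012]
tool_rot: [0.707, -0.01, 0.707, 0.01]
contact_force: [-0.2, 0.2, -0.3]
finger_gap: 0.0264
```

>>> play_rows:
  motion:
    - [-0.4, [0, 0.3, 0.5], 0]
    - [-0.4, [0, 0.6, 1], 0]
    - [-0.4, [0, 0.9, 1.5], 0]
    - [-0.4, [0, 1, 2], 0]
    - [-0.4, [0, 1, 2.3], 0]
    - [-0.4, [0, 1, 2.6], 0]
    - [-0.4, [0, 1, 2.6], 0]
    - [-0.4, [0, 1, 2.6], 0]
    - [-0.4, [0, 1, 2.6], 0]
    - [-0.4, [0, 1, 2.6], 0]

```text
clock: 29.9
ee_pos: [0.4664, -0.0554, 0.0119]
tool_rot: [0.706, -0.01, 0.708, 0.01]
contact_force: [-5.3, -0.8, 2.8]
finger_gap: 0.0262
```

>>> play_rows:
  motion:
    - [-0.4, [0, 0, -4], 0]
    - [-0.4, [0, 0, -25], 0]
    - [-0.4, [-35, 0, -38], 0]
    - [-0.4, [-80, 0, -38], 0]
    - [-0.4, [-125, 0, -38], 0]
    - [-0.4, [-170, 0, -38], 0]
    - [-0.2, [-215, 0, -10], 0]
    - [-0.2, [-250, 20, 30], 0]
    - [-0.2, [-275, 40, 70], 0]
    - [-0.2, [-280, 65, 98], 0]

```text
clock: 30.9
ee_pos: [0.5682, 0.0118, 0.2962]
tool_rot: [0.71, -0.01, 0.704, 0.009]
contact_force: [-0.0, -1.1, -0.4]
finger_gap: 0.0352
```

>>> play_rows:
  motion:
    - [-0.2, [0, 25, 25], 0]
    - [-0.2, [0, 40, 30], 0]
    - [-0.2, [0, 40, 30], 0]
    - [-0.2, [0, 40, 30], 0]
    - [-0.2, [0, 40, 30], 0]
    - [-0.2, [0, 40, 30], 0]
    - [-0.2, [0, 40, 30], 0]
    - [-0.2, [0, 40, 30], 0]
    - [-0.2, [0, 40, 30], 0]
    - [-0.2, [0, 40, 30], 0]

```text
clock: 31.9
ee_pos: [0.593, 0.0527, 0.2921]
tool_rot: [0.707, -0.01, 0.707, 0.01]
contact_force: [-0.3, 0.5, 0.4]
finger_gap: 0.0355
```

```bash
python3 wz.py w7; python3 boats.py w7
python3 - <<'E'
from h import *
s=load('w7')
cv2.imwrite('pics/w7y.png',cv2.cvtColor(cv2.resize(s['image'][70:260,230:480],None,fx=3,fy=3,interpolation=cv2.INTER_CUBIC),cv2.COLOR_RGB2BGR))
E
```

```text
31.95 [0.59300661 0.05274695 0.29208054]
w7 (array([481.2, 322.2]), array([120.1,  73.3]), 'yaw-bar 12.2', 'bar frame', array([-70.6, 466.5]))
w7 (array([ 515.5, -229.3]), array([68.1, 68.6]), 'yaw-bar 0.1', 'bar frame', array([-53.3, -85.8]))
w7 (array([ 513.2, -144.2]), array([67.3, 68.9]), 'yaw-bar -0.0', 'bar frame', array([-53. ,  -0.6]))
w7 (array([510.6, -58.5]), array([67.4, 68.9]), 'yaw-bar -0.1', 'bar frame', array([-53. ,  85.1]))
```

View pics/w7.png

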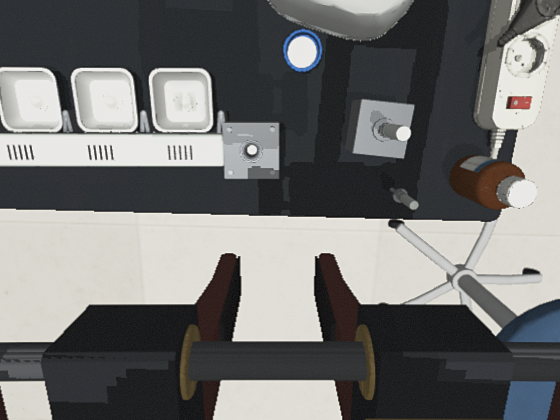

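View pics/w7y.png

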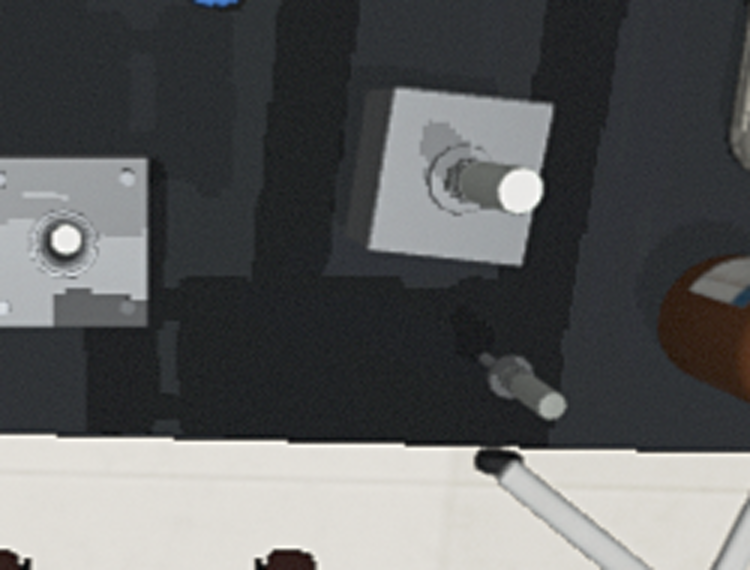

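Run:
```python
from h import *
s=load('w7'); z=lambda u,v:(230+u/3,70+v/3)
print('stylus top',onplane(s,[z(520,190)],.117).round(4)); 
S=onplane(s,[z(395,88),z(553,103),z(523,265),z(369,247)],.05);print('stand',S.mean(0).round(4))
print('hole',onplane(s,[z(65,242)],.05).round(4))
a=load('scene0');d=load('side0')
def tri(*ps):
    A=np.zeros((3,3));v=np.zeros(3)
    for c,uv in ps:
        o,r=ray(c,[uv]); r=r[0]/np.linalg.norm(r[0]); M=np.eye(3)-np.outer(r,r); A+=M; v+=M@o
    X=np.linalg.solve(A,v); return X.round(3),[np.round(proj(c,X)[0]-uv,1) for c,uv in ps]
print('bottle',tri((a,(100,257)),(d,(260,133))),'wrist',onplane(s,[(518,192)],.1))
print('small',tri((s,z(552,404)),(d,(283.5,152))))
print('stylus',tri((s,z(520,190)),(d,(260.5,147)),(a,(180,233))))
print(read_state()['ee_pos'])
```

```text
stylus top [[0.5342 0.1627 0.117 ]]
stand [0.5342 0.1634 0.05  ]
hole [[0.5608 0.0235 0.05  ]]
bottle (array([0.59 , 0.289, 0.102]), [array([0.3, 0.6]), array([ 0.3, -0.4])]) wrist [[0.58804913 0.28672407 0.1       ]]
small (array([0.609, 0.195, 0.081]), [array([-0.3,  0.5]), array([-0.2,  0. ])])
stylus (array([0.534, 0.162, 0.116]), [array([-1.5, -0.7]), array([-0.4,  0.3]), array([-1.1, -0.5])])
[0.59300661 0.05274695 0.29208054]
```

>>> play_rows:
  motion:
    - [-0.2, [0, 40, -20], 0]
    - [-0.2, [0, 80, -40], 0]
    - [-0.2, [0, 112, -55], 0]
    - [-0.2, [30, 112, -56], 0]
    - [-0.2, [75, 112, -56], 0]
    - [-0.2, [115, 112, -56], 0]
    - [-0.2, [140, 112, -56], 0]
    - [-0.2, [145, 112, -56], 0]
    - [-0.2, [145, 112, -56], 0]
    - [-0.2, [145, 112, -56], 0]

```text
clock: 32.95
ee_pos: [0.5353, 0.1635, 0.1485]
tool_rot: [0.708, -0.01, 0.706, 0.01]
contact_force: [0.2, 0.7, 0.8]
finger_gap: 0.0348
```

```bash
python3 wz.py w8
python3 - <<'E'
from h import *
d=snap('side','d10'); 
cv2.imwrite('pics/d10z.png',cv2.cvtColor(cv2.resize(d['image'][80:230,180:380],None,fx=3.6,fy=3.6,interpolation=cv2.INTER_CUBIC),cv2.COLOR_RGB2BGR))
E
```

```text
33.0 [0.53549854 0.16348059 0.1488268 ]
```

View pics/w8.png

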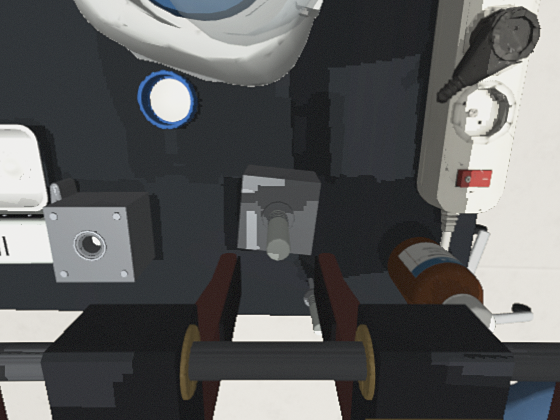

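View pics/d10z.png

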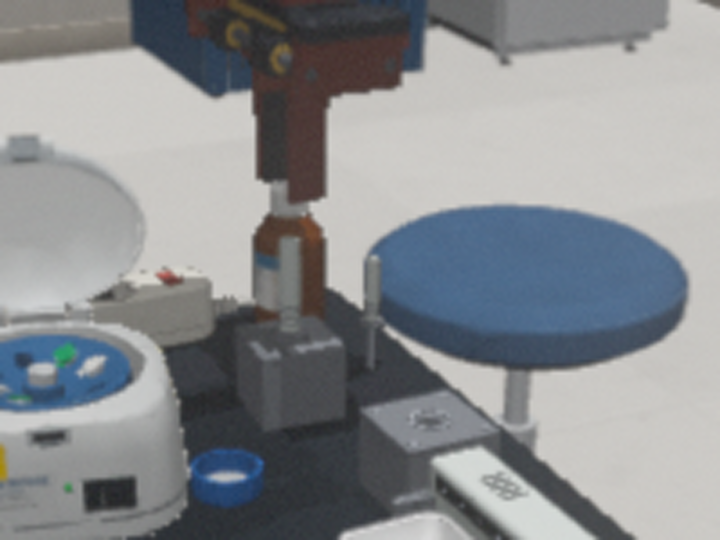

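The wrist view has the stylus top at (278,250), midway between the fingers at 236 and 318. I'll descend and grip.

>>> play_rows:
  motion:
    - [-0.2, [20, 0, -1], 0]
    - [-0.2, [45, 0, -1], 0]
    - [-0.2, [65, 0, -1], 0]
    - [-0.2, [78, 0, -1], 0]
    - [-0.2, [82, 0, -1], 0]
    - [-0.2, [82, 0, -1], 0]
    - [-0.6, [82, 0, -1], 0]
    - [-1, [82, 0, -1], 0]
    - [-1, [82, 0, -1], 0]
    - [-1, [82, 0, -1], 0]
  grip_force: 25

```text
clock: 34.05
ee_pos: [0.5336, 0.1633, 0.0658]
tool_rot: [0.708, -0.01, 0.707, 0.01]
contact_force: [-0.6, 0.4, 4.4]
finger_gap: 0.0135
```

```bash
python3 wz.py w9
```

```text
34.1 [0.53352989 0.16333302 0.06577086]
```

View pics/w9.png

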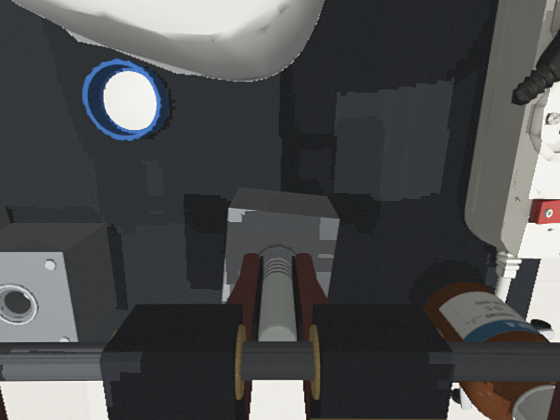

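>>> play_rows:
  motion:
    - [-1, [-10, 0, 0], 0]
    - [-1, [-25, 0, 0], 0]
    - [-1, [-45, 0, 0], 0]
    - [-1, [-65, 0, 0], 0]
    - [-1, [-80, 0, 0], 0]
    - [-1, [-85, 0, 0], 0]
    - [-1, [-85, -20, 3], 0]
    - [-1, [-85, -50, 8], 0]
    - [-1, [-85, -80, 13], 0]
    - [-1, [-85, -110, 18], 0]

```text
clock: 35.1
ee_pos: [0.5536, 0.0528, 0.1498]
tool_rot: [0.707, -0.01, 0.707, 0.01]
contact_force: [-0.5, -0.2, -0.7]
finger_gap: 0.0132
```

>>> play_rows:
  motion:
    - [-1, [0, -20, 3], 0]
    - [-1, [0, -30, 5], 0]
    - [-1, [0, -30, 5], 0]
    - [-1, [0, -30, 5], 0]
    - [-1, [0, -30, 5], 0]
    - [-1, [0, -30, 5], 0]
    - [-1, [0, -30, 5], 0]
    - [-1, [0, -30, 5], 0]
    - [-1, [0, -30, 5], 0]
    - [-1, [0, -30, 5], 0]

```text
clock: 36.1
ee_pos: [0.5598, 0.024, 0.1501]
tool_rot: [0.707, -0.01, 0.707, 0.01]
contact_force: [-0.1, -0.4, -0.9]
finger_gap: 0.0136
```

```bash
python3 wz.py w10
python3 - <<'E'
from h import *
d=snap('side','d11');s=snap('scene','s11')
A=cv2.resize(d['image'][140:250,250:380],None,fx=4,fy=4,interpolation=cv2.INTER_CUBIC)
cv2.imwrite('pics/d11z.png',cv2.cvtColor(A,cv2.COLOR_RGB2BGR))
A=cv2.resize(s['image'][150:260,180:320],None,fx=4,fy=4,interpolation=cv2.INTER_CUBIC)
cv2.imwrite('pics/s11z.png',cv2.cvtColor(A,cv2.COLOR_RGB2BGR))
st=read_state();print(st['ee_pos'],st['finger_gap'],st['contact_force'])
E
```

```text
36.15 [0.55975097 0.02391862 0.15005973]
[0.55976284 0.02387421 0.1500766 ] 0.013486642627270689 [ 0.42581737 -0.00680402  0.06036284]
```

View pics/w10.png

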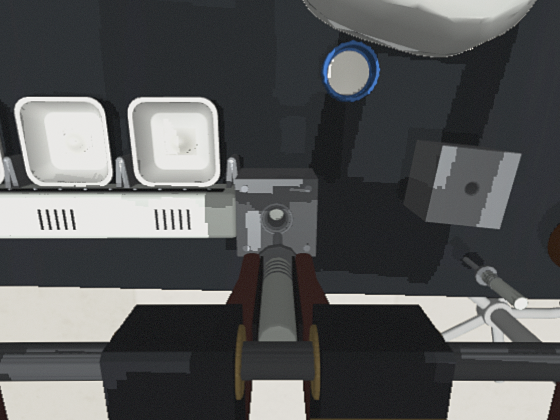

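View pics/d11z.png

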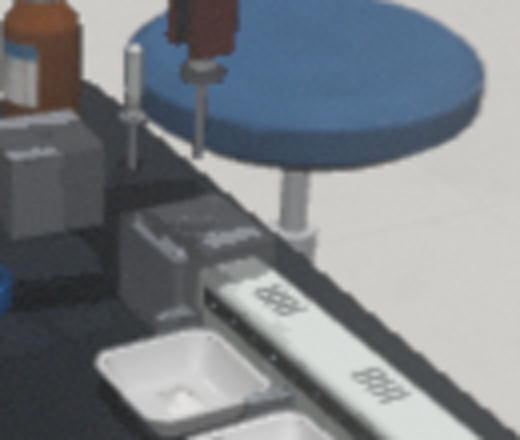

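View pics/s11z.png

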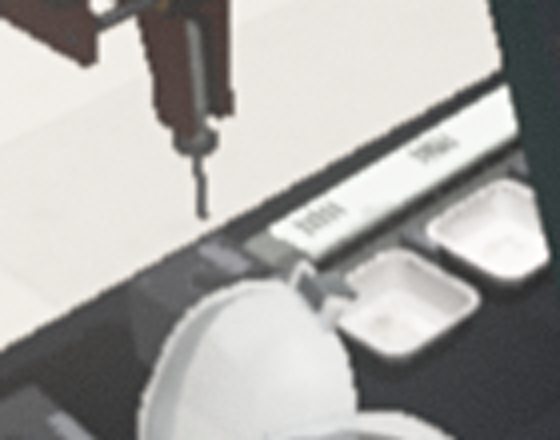

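Run:
```python
from h import *
w=load('w10');d=load('d11');s=load('s11')
def tri(*ps):
    A=np.zeros((3,3));v=np.zeros(3)
    for c,uv in ps:
        o,r=ray(c,[uv]); r=r[0]/np.linalg.norm(r[0]); M=np.eye(3)-np.outer(r,r); A+=M; v+=M@o
    X=np.linalg.solve(A,v); return X.round(4),[np.round(proj(c,X)[0]-uv,1) for c,uv in ps]
print(tri((d,(299.75,179)),(s,(231,204.25))))
for X in [(.5598,.0239,.0892),(.5604,.0239,.0892)]: print(proj(d,X),proj(s,X))
# side camera reference: hole seen in side0 at
d0=load('side0'); print('hole side0 proj',proj(d0,(.5608,.0235,.05)))
A=cv2.resize(w['image'][170:260,230:330],None,fx=7,fy=6,interpolation=cv2.INTER_CUBIC);cv2.imwrite('pics/w10h.png',cv2.cvtColor(A,cv2.COLOR_RGB2BGR))
print('proj hole w10',proj(w,(.5608,.0235,.05)))
A=cv2.resize(d0['image'][170:220,270:330],None,fx=8,fy=8,interpolation=cv2.INTER_CUBIC);cv2.imwrite('pics/d0h.png',cv2.cvtColor(A,cv2.COLOR_RGB2BGR))
```

```text
(array([0.5603, 0.0223, 0.091 ]), [array([-0.3,  0.3]), array([-0.2, -0.4])])
[[298.86094262 179.87747635]] [[230.36501123 205.0298964 ]]
[[299.11819671 179.82719872]] [[230.17175625 204.90221355]]
hole side0 proj [[298.69143642 196.8245974 ]]
proj hole w10 [[277.41451328 218.70167736]]
```

View pics/w10h.png

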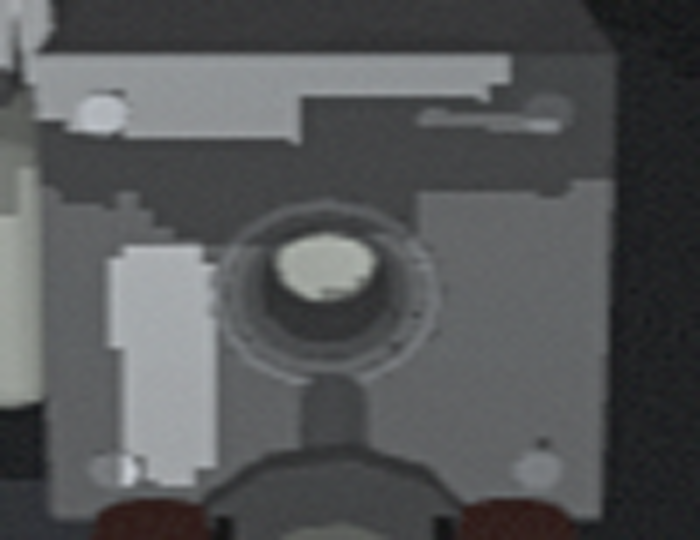

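View pics/d0h.png

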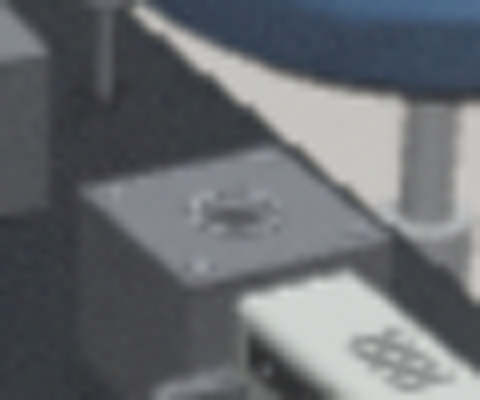

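>>> play_rows:
  motion:
    - [-1, [8, 0, 0.6], 0]
    - [-1, [18, 0, 0.6], 0]
    - [-1, [28, 0, 0.6], 0]
    - [-1, [36, 0, 0.6], 0]
    - [-1, [42, 0, 0.6], 0]
    - [-1, [46, 0, 0.6], 0]
    - [-1, [49, 0, 0.6], 0]
    - [-1, [51, 0, 0.6], 0]
    - [-1, [51, 0, 0.6], 0]
    - [-1, [51, 0, 0.6], 0]

```text
clock: 37.25
ee_pos: [0.5606, 0.0239, 0.0993]
tool_rot: [0.707, -0.01, 0.707, 0.01]
contact_force: [1.2, -0.4, -0.4]
finger_gap: 0.0138
```

>>> play_rows:
  motion:
    - [-1, [1, 0, 0], 0]
    - [-1, [2, 0, 0], 0]
    - [-1, [3, 0, 0], 0]
    - [-1, [4, 0, 0], 0]
    - [-1, [5, 0, 0], 0]
    - [-1, [5.5, 0, 0], 0]
    - [-1, [6, 0, 0], 0]
    - [-1, [6, 0, 0], 0]
    - [-1, [6, 0, 0], 0]
    - [-1, [6, 0, 0], 0]

```text
clock: 38.25
ee_pos: [0.5605, 0.0239, 0.0932]
tool_rot: [0.707, -0.01, 0.707, 0.01]
contact_force: [-0.4, 0.0, 4.4]
finger_gap: 0.0136
```

>>> play_rows:
  motion:
    - [-1, [0.5, 0, 0], 0]
    - [-1, [1, 0, 0], 0]
    - [-1, [1.5, 0, 0], 0]
    - [-1, [2, 0, 0], 0]
    - [-1, [2.3, 0, 0], 0]
    - [-1, [2.3, 0, 0], 0]
    - [-1, [2.3, 0, 0], 0]
    - [-1, [2.3, 0, 0], 0]
    - [-1, [2.3, 0, 0], 0]
    - [-1, [2.3, 0, 0], 0]

```text
clock: 39.25
ee_pos: [0.5608, 0.0239, 0.0915]
tool_rot: [0.707, -0.01, 0.707, 0.01]
contact_force: [-1.6, 0.4, 9.8]
finger_gap: 0.0137
```

>>> play_rows:
  motion:
    - [-1, [0.4, 0, 0], 0]
    - [-1, [0.8, 0, 0], 0]
    - [-1, [0.8, 0, 0], 0]
    - [-1, [0.8, 0, 0], 0]
    - [-1, [0.8, 0, 0], 0]
    - [-1, [0.8, 0, 0], 0]
    - [-1, [0.8, 0, 0], 0]
    - [-1, [0.8, 0, 0], 0]
    - [-1, [0.8, 0, 0], 0]
    - [-1, [0.8, 0, 0], 0]

```text
clock: 40.25
ee_pos: [0.5609, 0.0239, 0.0912]
tool_rot: [0.707, -0.01, 0.707, 0.01]
contact_force: [-1.6, 0.1, 15.4]
finger_gap: 0.0136
```

```bash
python3 wz.py w11; python3 boats.py w11; python3 dz.py d12
```

```text
40.3 [0.56087302 0.02389894 0.09123796]
w11 (array([456.1,  72.5]), array([29. , 29.4]), 'yaw-bar 2.8', 'bar frame', array([-103.4,  217.7]))
40.35 [0.56093574 0.0238846  0.09126726] [ 0.70750179 -0.00971133  0.70658025  0.00955215] [-2.69547089  0.22023394 14.74968657]
```

View pics/d12.png

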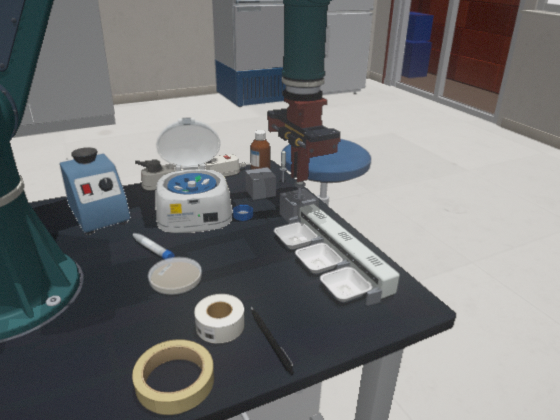

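View pics/w11.png

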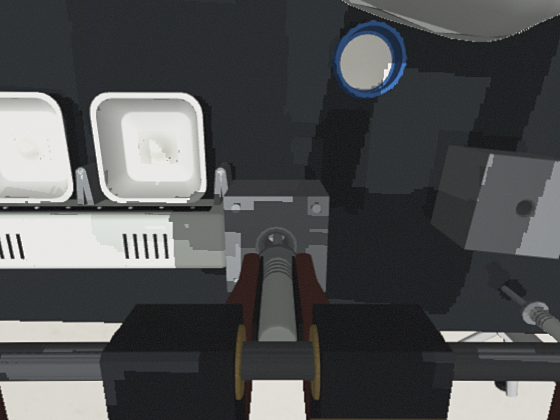

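>>> play_rows:
  motion:
    - [-1, [-0.3, 0, 0], 0]
    - [-1, [-0.6, 0, 0], 0]
    - [-1, [-0.6, 0, 0], 0]
    - [-1, [-0.6, 0, 0], 0]
    - [-1, [-0.6, 0, 0], 0]
    - [-1, [-0.6, 0, 0], 0]
    - [-1, [-0.6, 0, 0], 0]
    - [-1, [-0.6, 0, 0], 0]
    - [-1, [-0.6, 0, 0], 0]
    - [-1, [-0.6, 0, 0], 0]

```text
clock: 41.35
ee_pos: [0.5607, 0.0239, 0.0914]
tool_rot: [0.707, -0.01, 0.707, 0.01]
contact_force: [-2.2, -0.5, 11.4]
finger_gap: 0.0135
```

```bash
python3 -c "
from h import *
print(hand_in())"
```

```text
the job is handed in; nothing more can be done
None
```

The job is handed in at about 41 s. All three boats are seated, and the stylus is still gripped and holding the run button down.

- **Boats:** I slid each one into its bay with the fingertips. The left boat jammed about 4–6° skew, and my first correction overturned it to 7° the other way. I squared it with another push. The last overhead check, taken before I fetched the stylus, had all three within about 0.1° of the bar. Their rims were on the front face, and the left boat sat about 2 mm right of its bay centre. The final side view shows the row undisturbed. The final wrist view covers only the left boat fully, so I did not re-measure all three there.
- **Stylus and button:** I lifted the larger stylus from its stand with a 25 N grip and put it down the hole. The force rose as the button's spring should and then stiffened sharply, with the pin tip about 5 mm below the released height, so I took it as fully down. The press peaked at 15.4 N. I eased it back to about 11 N for the hand-in, above the 5.6 N needed to hold it and well under 40 N. The finger gap stayed steady at 13.5 mm.
- **Bystanders:** The cap, pen and smaller stylus look unmoved in the last pictures. I checked this by eye, without measuring.

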